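# Stir the ceramic beads under the microscope

## Robot

A 7-joint arm with a two-finger parallel gripper is mounted at the origin on the work surface. World frame = base frame: x ahead of the robot, y to its left, z up, the work surface at z = 0. Lengths are in m, angles in rad, forces in N, time in s.
With the tool pointing down it reaches from about 0.4 to 0.75 m from the base axis. Payload 19.5 kg.
Tool frame: the origin (TCP) lies midway between the tips of the shut fingers; the grasp point (between the pads) lies robot.grip_depth behind it (robot.grip_depth is the distance from the TCP to the grasp point, in m); z points along the fingers, y is the line along which they close (so a half turn about z gives the same grasp; the last joint's range is limited). The gripper opens to 85 mm and grips with 20 to 120 N. Pads are 22 mm wide; open, the fingers measure 114 mm over their backs; the gripper's body (76 mm by 85 mm) begins 54 mm behind the grasp point. The pads swing forward as they close: fully open they stand 13 mm farther back than shut.
Start: joints at [1.156, 0.707, -0.028, 1.485, 0.022, 0.951, -0.075], TCP at [0.209, -0.535, 0.231] pointing down, gripper open.
Joint ranges: [-2.71, 2.71], [-0.32, 2.16], [-1.57, 1.52], [0, 2.45], [-1.46, 4.6], [0, 2.02], [-2.83, 2.83]. Speed limits (rad/s): [1.89, 1.89, 2.57, 2.57, 3.01, 3.01, 3.01].

## Interface

Orientations are given as a unit quaternion [x, y, z, w].
In Python, from bench import sensors, read_camera, robot gives the robot as it stands.
- The arm moves only by the tool arm_command, never from a script. Its argument "targets" is one flat list of numbers, 6 for each row, row after row: the shift along the tool's x, y, z each as a share of 0.02 m, from -1 to 1, then the turn, a rotation vector about the tool's x, y, z each as a share of 0.08 rad, from -1 to 1. A call has exactly 10 rows; each row shifts and turns the commanded pose from where the row before left it, along the tool's axes as they then stand; what a row does not reach is not made up. A row lasts 1/10 s, in which the tool goes at most 50 mm and 8.59 degrees, less where a joint would pass 70% of its speed; a pose out of reach is approached as far as the arm can. A call with a number of a shift or a turn outside -1 to 1 is refused whole. A call with a gripper value outside its range is refused whole. "gripper" is the opening, from -1 (shut) to 1 (fully open), set as the call begins (left out, the last holds). The fingers move at their own pace and stop on an object; "grip_force" is the grip in N (left out, the last holds). Time passes only in rows, so rows that do not move let the fingers close, or fill a call up. It gives the time, the measured TCP pose, the force, the opening and the grip force at its end, in the units of the state.
- sensors.sense(): the state, without advancing time (a new reading comes with each control period).
- read_camera(name): name is "scene" or "side" or "wrist"; returns a dict with "frame" (480x640x3 uint8, red, green, blue), "intrinsics" (3x3 intrinsics, pixels), "dist" ([k1, k2, p1, p2, k3] as OpenCV has them; the pictures are not rectified), "origin" and "attitude" of the camera in the world. Camera axes: x right, y up, looking along -z (the intrinsics and any distortion apply to the point x, -y, -z); pixel columns grow to the right and rows downward; lengths in m; the calibration is good to about 2 mm. A picture is of the moment at which its call begins. There is no depth.
- robot.sign_off(): hands the job in; it is judged then, once.
The state is a dict: "t": time; "joint_pos": joint angles; "joint_velocities": joint speeds; "effort": joint torques, N m; "eef_pos": TCP position; "eef_rot": TCP orientation; "force": force on the tool from outside, world axes, zero at the start; "ft_torque": the same for the moment, N m; "gripper_width": finger opening in m; "grip_force": force on a finger pad.
Only numpy, scipy, OpenCV 4.12 (cv2) and the standard library are available. Lean on these libraries where they do the work, as an engineer would, in place of code of your own. Each camera call takes 0.05 s, during which the arm holds its last target. There are 200 camera calls.

## Task

Draw the stirring rod out of its bore in the slanting rest and, reaching in at a slant under the microscope, stir the ceramic beads in the glass dish two full turns anticlockwise as seen from above, in wide circles (about halfway out to the wall) with the tip close to the dish floor. Then park the used rod in the open notch on the far, upper side of the rest, not back in the bore, pushed fully in with its handle resting on the block, and let go. Keep all beads in the dish, do not press hard on the glass or knock the microscope, and leave the other things on the bench alone.

Things in the scene. Friction and masses are not known exactly. Their poses are not given: they have to be found in the camera images.
- rod: stirring rod, 90 g: black handle 24 mm diameter, 80 mm long, grey ring near its top, on a steel shaft 8 mm diameter, 120 mm long, round-ended. Origin: on the axis where shaft meets handle (flat shoulder, which carries it on the rest); z axis from shaft to handle (handle z 0 to 80 mm, shaft 0 to -120 mm). It starts hanging in the bore of the rest by its shoulder
- rod_tip (a point): rounded end of the rod's shaft, on the axis, 120 mm below the shoulder
- rest_head: grey block of the rod rest, slanting 30 degrees, fixed. Origin: centre of the bore's mouth in its top face; z along the bore, up and leaning to the rest's front; x in the top face to the far, upper side; y level. Block x -22 to 18, y +-50, z -40 to 0 mm; through bore 10.5 mm diameter. Two prongs (x 18 to 40, y +-6.5 to +-46.5, z -40 to 0) leave a 13 mm wide notch, open to +x and both ends
- rest: foot of the rod rest, aluminium, fixed: level base plate 170 x 110 x 10 mm (x -55 to 115 mm) and two upright cheeks 34 x 10 x 112 mm at y +-45 mm that carry the slanting grey block. Origin: on the bench under the bore's mouth, which is 135 mm above it; x axis to its rear, away from the robot (within 0.35 rad of world x)
- notch (a point): seat of the notch: where the rod's origin lies when the rod is parked (shaft at the bottom of the notch, shoulder on the block's top face); 22 mm from the bore's mouth along the block's x axis
- dish: round glass dish, 140 mm outer diameter, wall 4 mm (inner radius 66 mm), 35 mm high, floor 5 mm thick, fixed in the recess of the microscope's foot. Origin: centre of its underside, 20 mm above the bench; z up, x axis from the microscope's front to its rear (within 0.35 rad of world x)
- bead0: one of seven equal white ceramic beads in the dish: upright stubby cylinder, 22 mm diameter, 20 mm high, 20 g. Origin: its centre
- bead1: one of seven equal white ceramic beads in the dish: upright stubby cylinder, 22 mm diameter, 20 mm high, 20 g. Origin: its centre
- bead2: one of seven equal white ceramic beads in the dish: upright stubby cylinder, 22 mm diameter, 20 mm high, 20 g. Origin: its centre
- bead3: one of seven equal white ceramic beads in the dish: upright stubby cylinder, 22 mm diameter, 20 mm high, 20 g. Origin: its centre
- bead4: one of seven equal white ceramic beads in the dish: upright stubby cylinder, 22 mm diameter, 20 mm high, 20 g. Origin: its centre
- bead5: one of seven equal white ceramic beads in the dish: upright stubby cylinder, 22 mm diameter, 20 mm high, 20 g. Origin: its centre
- bead6: one of seven equal white ceramic beads in the dish: upright stubby cylinder, 22 mm diameter, 20 mm high, 20 g. Origin: its centre
- scope: inspection microscope, fixed: foot 200 x 200 x 20 mm (x -80 to 120, y +-100 mm); upright white tube 56 mm diameter over the dish's centre from 160 to 340 mm above the bench, collar 72 mm diameter at 255 to 290; column 26 mm diameter, 350 high at x 100, y 75, bar from it to the tube at 275. Origin: on the bench under the dish's centre; x axis to its rear, z up
- brown_bottle: bystander: jar, 72 mm diameter, 150 mm high; stands loose on the bench. Origin: centre of its underside
- beaker: bystander: glass beaker, 68 mm diameter, 85 mm high; stands loose on the bench. Origin: centre of its underside
- petri: bystander: shallow clear dish, 90 mm diameter, 14 mm high; stands loose on the bench. Origin: centre of its underside
- spray: bystander: slim white bottle, 44 mm diameter, 120 mm high; stands loose on the bench. Origin: centre of its underside
- tip_box: bystander: blue box, 120 x 80 x 60 mm; stands loose on the bench. Origin: centre of its underside
- spatula: bystander: steel spatula lying flat, 180 mm long; stands loose on the bench. Origin: centre of its underside, along x

How it is judged:
By the outcome, as a careful person would: the job done as asked, in the order asked, and still so for the second after the job is handed in, with the robot touching nothing.
It also fails if it takes over 72 s, if anything falls off the work surface, if the arm or the gripper's body presses on something with over 40 N, if the wrist force passes 120 N, or if a joint passes its speed limit or range.

## Working session

There is one attempt and no reset: what is moved stays moved. The work goes in short steps, Python scripts to look and compute and a tool call to move; the robot and the scene stay as the last step left them, time stands still between calls to the robot, and variables do not carry over. Pictures are saved under pics/ and viewed, at most 11 in all, crops included, and the job is handed in when it is done.

Besides the shell and the picture viewer there is one more tool, called after "Request:" as name(argument=value, ...) on one line, values as JSON. arm_command: Moves the arm, as the interface text tells. Its arguments: {"type":"object","properties":{"targets":{"type":"array","items":{"type":"number"}},"gripper":{"type":"number"},"grip_force":{"type":"number"}},"required":["targets"]}

```bash
ls; mkdir -p pics; cat > h.py <<'E'
import numpy as np, cv2
from scipy.spatial.transform import Rotation as R
from bench import sensors, read_camera, robot
def snap(n,f):
    c=read_camera(n); cv2.imwrite(f,c["frame"][:,:,::-1]); np.savez(f[:-4]+'.npz',**{k:np.array(v) for k,v in c.items()}); return c
E
python3 - <<'E'
from h import *
for n in("scene","side"):
    c=snap(n,f"pics/{n}0.png"); print(n,c["intrinsics"],c["dist"],c["origin"],c["attitude"])
s=sensors.sense(); print(s); print(robot.grip_depth,[a for a in dir(robot) if a[0]!='_'])
E
```

```text
pics
scene [[581.04042862   0.         317.45106457]
 [  0.         581.04042862 232.50395168]
 [  0.           0.           1.        ]] [-0.09066619  0.          0.          0.          0.        ] [ 0.93320192 -0.69593734  1.11932322] [0.31846772 0.07780485 0.24285852 0.91298656]
side [[534.33184953   0.         327.17413738]
 [  0.         534.33184953 232.34248126]
 [  0.           0.           1.        ]] [-0.02340983  0.          0.          0.          0.        ] [0.47828682 0.910147   1.09156995] [-0.01403524  0.37329404  0.92704342 -0.03232752]
{'t': 0.1, 'joint_pos': array([ 1.15631848,  0.70703271, -0.02759321,  1.48490883,  0.02203282,
        0.95088425, -0.07548473]), 'joint_velocities': array([-2.42382538e-04, -1.78842016e-03,  3.25126060e-04, -2.32305170e-03,
        1.13658670e-03,  2.28703458e-05, -1.08128053e-03]), 'effort': array([ 5.32840040e-04, -8.84277391e+01,  1.23615984e+00, -2.36454195e+01,
        1.70124380e-02,  5.10424681e-03, -2.81961974e-05]), 'eef_pos': array([ 0.2093233 , -0.53531819,  0.23088928]), 'eef_rot': array([ 9.82678342e-01,  1.85318807e-01, -1.19479647e-04, -4.49502369e-04]), 'force': array([ 0.21820063, -0.63225837, -0.16777402]), 'ft_torque': array([ 0.0147348 , -0.02609172,  0.06378377]), 'grip_force': 0.0, 'gripper_width': 0.08532137786179562}
0.0187 ['PlanningError', 'grip_depth', 'sign_off']
```

View pics/scene0.png

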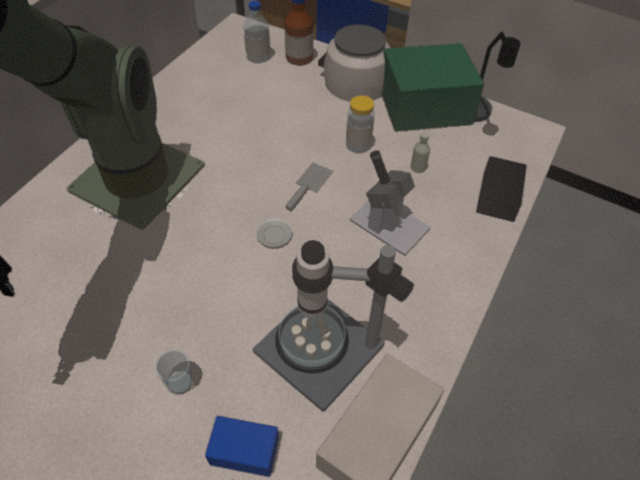

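View pics/side0.png

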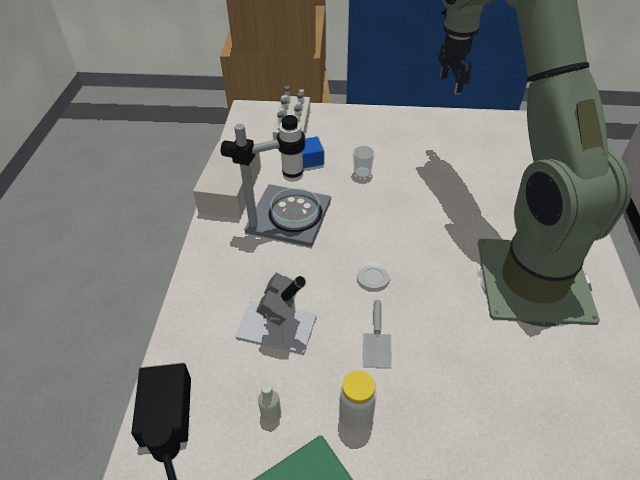

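The scene view shows the rest's handle at (379,160), its block at (390,187), and the dish at (313,337). In the side view the handle is at (296,287), the block at (277,297), and the dish at (296,208). I'll enlarge the relevant regions.

```bash
cat >> h.py <<'E'
def load(f): return dict(np.load(f))
def ray(c,uv):
    p=cv2.undistortPoints(np.array([[uv]],float),c["intrinsics"],c["dist"])[0,0]
    d=R.from_quat(c["attitude"]).apply([p[0],-p[1],-1]); return c["origin"],d/np.linalg.norm(d)
def plane(c,uv,z):
    o,d=ray(c,uv); return o+d*(z-o[2])/d[2]
def tri(c1,u1,c2,u2):
    (a,d),(b,e)=ray(c1,u1),ray(c2,u2)
    s=np.linalg.lstsq(np.c_[d,-e],b-a,rcond=None)[0]; p,q=a+d*s[0],b+e*s[1]
    return (p+q)/2,np.linalg.norm(p-q)
def proj(c,P):
    q=R.from_quat(c["attitude"]).inv().apply(np.atleast_2d(P)-c["origin"])*[1,-1,-1]
    return cv2.projectPoints(q,np.zeros(3),np.zeros(3),c["intrinsics"],c["dist"])[0][:,0]
E
python3 - <<'E'
from h import *
a=cv2.imread("pics/scene0.png");b=cv2.imread("pics/side0.png")
def cr(i,x,y,w=80,h=60,s=5): return cv2.resize(np.clip(i[y:y+h,x:x+w]*1.5,0,255).astype(np.uint8),None,fx=s,fy=s,interpolation=cv2.INTER_CUBIC)
t=np.vstack([np.hstack([cr(a,350,145),cr(a,350,195)]),np.hstack([cr(b,235,265),cr(b,235,300)])])
cv2.imwrite("pics/crop1.png",t)
t=np.vstack([np.hstack([cr(a,240,290,133,100,3),cr(a,240,330,133,100,3)]),np.hstack([cr(b,220,165,133,100,3),cr(b,220,100,133,100,3)])])
cv2.imwrite("pics/crop2.png",t)
E
```

```text
(no output)
```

View pics/crop1.png

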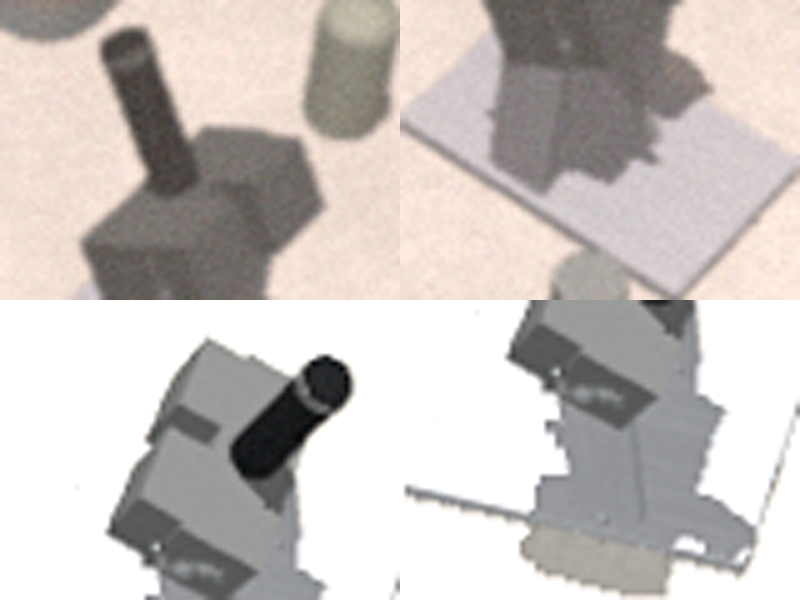

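View pics/crop2.png

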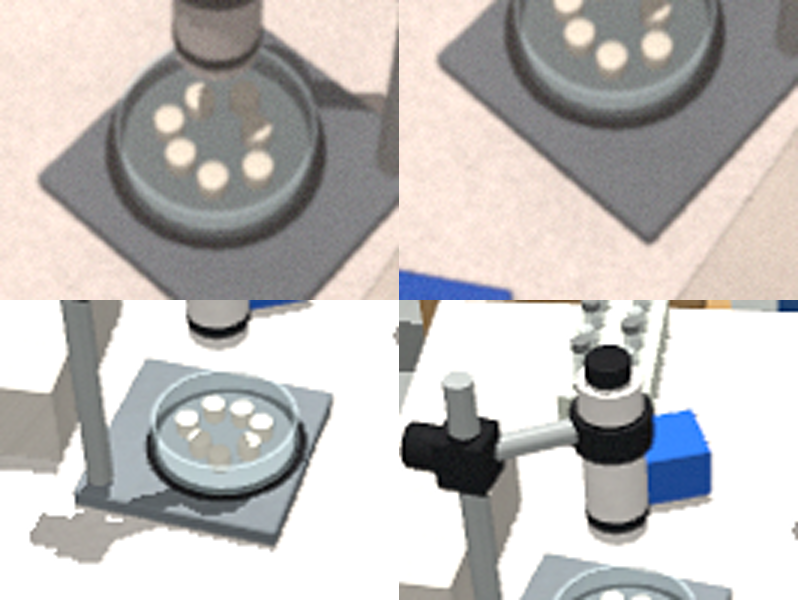

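```bash
python3 - <<'E'
from h import *
a,b=load("pics/scene0.npz"),load("pics/side0.npz")
np.set_printoptions(precision=4,suppress=True)
def blk(c,x0,y0,x1,y1,th):
    g=c["frame"].max(2)[y0:y1,x0:x1]; m=(g<th).astype(np.uint8)
    n,l,s,_=cv2.connectedComponentsWithStats(m); k=1+s[1:,4].argmax(); ys,xs=np.where(l==k)
    L=cv2.fitLine(np.c_[xs+x0,ys+y0].astype(np.float32),cv2.DIST_L2,0,.01,.01).ravel()
    pr=((np.c_[xs+x0,ys+y0]-L[2:])@L[:2]); print("blob",s[k],L,pr.min(),pr.max()); return L
La=blk(a,368,148,392,184,50); Lb=blk(b,278,273,308,305,40)
def pl(c,L):
    o,d1=ray(c,L[2:]-L[:2]*8); _,d2=ray(c,L[2:]+L[:2]*8); n=np.cross(d1,d2); return o,n/np.linalg.norm(n)
(oa,na),(ob,nb)=pl(a,La),pl(b,Lb); d=np.cross(na,nb); d/=np.linalg.norm(d); d*=np.sign(d[2])
print("axis",d,"tilt",np.degrees(np.arccos(d[2])),"az of rest x",np.degrees(np.arctan2(-d[1],-d[0])))
P=np.linalg.lstsq(np.array([na,nb,[0,0,1]]),np.array([na@oa,nb@ob,.135]),rcond=None)[0]; print("axis at z=.135",P)
print("top",tri(a,(375.4,152.6),b,(300.4,281.4)),"bot",tri(a,(385,181.6),b,(286,296.6)))
print("scope foot scene",*[plane(a,p,.02) for p in[(253.3,350),(323.3,410.7),(384,344)]])
print("scope foot side",*[plane(b,p,.02) for p in[(268.3,185.7),(330.7,196.7),(311.7,246.7),(245.7,230)]])
print("foot tri",tri(a,(253.3,350),b,(330.7,196.7)),tri(a,(323.3,410.7),b,(268.3,185.7)))
print("base plate scene",*[plane(a,p,.01) for p in[(350,219),(406,254),(430,229)]])
for nm,p,z,q in(("petri",(274,233),.014,(373,276)),("beaker",(173,362),.085,(364,152)),("spray",(422,140),.12,(267,390)),("yellow",(361,105),.15,(359,386)),("tube top",(313,249),.34,(290,122)),("spat",(310,185),.0,(377,330))):
    print(nm,plane(a,p,z),plane(b,q,z),tri(a,p,b,q))
E
```

```text
blob [ 8 16 11 16 41] [  0.4283   0.9037 381.6585 170.3659] -7.747620472840026 8.37676637417917
blob [  3   9  19  19 176] [  0.6771  -0.7359 289.2557 291.875 ] -9.537717498933489 9.802168212736433
axis [-0.5083  0.0001  0.8612] tilt 30.550364185094793 az of rest x -0.015042368145226066
axis at z=.135 [0.6258 0.1993 0.135 ]
top (array([0.5866, 0.2056, 0.2025]), np.float64(0.00014225240123933624)) bot (array([0.6225, 0.1967, 0.1342]), np.float64(1.3327123882784793e-05))
scope foot scene [ 0.5558 -0.273   0.02  ] [ 0.7463 -0.3148  0.02  ] [ 0.7862 -0.1243  0.02  ]
scope foot side [ 0.7452 -0.3011  0.02  ] [ 0.5527 -0.2646  0.02  ] [ 0.5909 -0.0605  0.02  ] [ 0.7808 -0.1107  0.02  ]
foot tri (array([ 0.5534, -0.2708,  0.0142]), np.float64(0.0006507058958094847)) (array([ 0.7461, -0.3114,  0.0113]), np.float64(0.002683141801949541))
base plate scene [0.5627 0.15   0.01  ] [0.7278 0.1213 0.01  ] [0.748  0.2208 0.01  ]
petri [0.4252 0.0155 0.014 ] [0.4236 0.0255 0.014 ] (array([0.4227, 0.0198, 0.0074]), np.float64(0.0011446554894258304))
beaker [ 0.4576 -0.3983  0.085 ] [ 0.46   -0.4024  0.085 ] (array([ 0.4595, -0.3991,  0.0879]), np.float64(0.001168795542412599))
spray [0.6373 0.3881 0.12  ] [0.6338 0.4163 0.12  ] (array([0.6344, 0.4071, 0.1031]), np.float64(0.0043541866414311845))
yellow [0.457  0.3978 0.15  ] [0.4541 0.4109 0.15  ] (array([0.4536, 0.4066, 0.1422]), np.float64(0.0007423242996364924))
tube top [ 0.6495 -0.1905  0.34  ] [ 0.6473 -0.1765  0.34  ] (array([ 0.648 , -0.1862,  0.3336]), np.float64(0.001627961121248715))
spat [0.4149 0.2076 0.    ] [0.4113 0.1812 0.    ] (array([0.4171, 0.1941, 0.0163]), np.float64(0.010091710984397881))
```

```bash
python3 - <<'E'
from h import *
np.set_printoptions(precision=4,suppress=True)
c=snap("wrist","pics/w0.png"); s=sensors.sense(); T=R.from_quat(s["eef_rot"])
print("tool axes",T.as_matrix().T, "cam in tool",T.inv().apply(c["origin"]-s["eef_pos"]),"look",(T.inv()*R.from_quat(c["attitude"])).apply([[0,0,-1],[0,1,0]]),c["intrinsics"][0],c["dist"])
# beads: rim centre
a,b=load("pics/scene0.npz"),load("pics/side0.npz")
for n,cc,bx in(("scene",a,(275,300,350,372)),("side",b,(268,188,325,232))):
    f=cc["frame"][bx[1]:bx[3],bx[0]:bx[2]].astype(int); m=((f.min(2)>(165 if n=="scene" else 235))).astype(np.uint8)
    k,l,st,ce=cv2.connectedComponentsWithStats(m)
    for i in range(1,k):
        if st[i,4]>8: print(n,st[i],plane(cc,ce[i]+bx[:2],.045))
E
```

```text
tool axes [[ 0.9313  0.3642 -0.    ]
 [ 0.3642 -0.9313 -0.0008]
 [-0.0003  0.0007 -1.    ]] cam in tool [ 0.073   0.0009 -0.1428] look [[-0.2864 -0.0006  0.9581]
 [ 0.9581  0.0008  0.2864]] [347.3885   0.     322.5671] [-0.0313  0.      0.      0.      0.    ]
```

```bash
cat >> h.py <<'E'
from scipy.spatial.transform import Slerp
def tilt(psi,th,flip=True):
    """tool rotation: z leans forward along azimuth psi by th from down; tool x to the robot side/below"""
    z=np.array([np.sin(th)*np.cos(psi),np.sin(th)*np.sin(psi),-np.cos(th)])
    y=np.array([-np.sin(psi),np.cos(psi),0]); x=np.cross(y,z)
    if not flip: x,y=-x,-y
    return R.from_matrix(np.c_[x,y,z])
def plan(way,start=None,quiet=False):
    """way: list of (pos,Rotation,nrows or None). Prints rows of tool-frame shares."""
    if start is None:
        s=sensors.sense(); p,q=s["eef_pos"].copy(),R.from_quat(s["eef_rot"])
    else: p,q=start
    rows=[]
    for P,Q,n in way:
        p0,q0=p,q; P=np.array(P,float)
        m=max(np.linalg.norm(P-p0)/.0195,(q0.inv()*Q).magnitude()/.078)
        n=n or max(1,int(np.ceil(m))); sl=Slerp([0,1],R.concatenate([q0,Q]))
        for i in range(1,n+1):
            t=p0+(P-p0)*i/n; u=sl(i/n)
            d=np.round(q.inv().apply(t-p)/.02,2); w=np.round((q.inv()*u).as_rotvec()/.08,2)
            assert max(abs(d).max(),abs(w).max())<=1.001,(d,w)
            rows.append(np.r_[d,w]); p=p+q.apply(d*.02); q=q*R.from_rotvec(w*.08)
    while len(rows)%10: rows.append(np.zeros(6))
    if not quiet:
        for i in range(0,len(rows),10): print("CALL",",".join("%g"%(v+0.) for r in rows[i:i+10] for v in r))
    return p,q
E
python3 - <<'E'
from h import *
G=tilt(-.2,.5236); s=sensors.sense(); q=R.from_quat(s["eef_rot"])
Q1=R.from_euler('z',55,degrees=True)*q; Q2=R.from_euler('z',100,degrees=True)*q
print(plan([([.36,-.4,.33],Q1,13),([.44,-.19,.36],Q2,12),([.526,.217,.31],G,25)]))
E
```

```text
CALL 0.73,-0.27,-0.38,0,0,-0.92,0.75,-0.22,-0.38,0,0,-0.93,0.76,-0.17,-0.38,0,0,-0.92,0.77,-0.1,-0.38,0,0,-0.92,0.78,-0.05,-0.38,0,0,-0.93,0.78,0,-0.38,0,0,-0.92,0.77,0.07,-0.39,0,0,-0.92,0.77,0.12,-0.38,0,-0.01,-0.92,0.76,0.18,-0.38,0,0,-0.93,0.74,0.23,-0.38,0,0,-0.92
CALL 0.73,0.29,-0.38,0,0,-0.92,0.7,0.34,-0.38,0,0,-0.93,0.67,0.39,-0.38,0,0,-0.92,0.93,0.12,-0.13,0,0,-0.82,0.92,0.18,-0.12,0,0,-0.82,0.9,0.23,-0.13,0,0,-0.81,0.89,0.3,-0.12,0,0,-0.82,0.87,0.36,-0.13,0,0,-0.82,0.84,0.41,-0.12,0,0,-0.82,0.81,0.46,-0.13,0,0,-0.82
CALL 0.78,0.52,-0.12,0,0,-0.81,0.75,0.56,-0.13,0,-0.01,-0.82,0.71,0.62,-0.13,0,0,-0.82,0.66,0.66,-0.12,0,0,-0.82,0.62,0.7,-0.13,0,0,-0.82,0.61,0.57,0.1,-0.11,-0.25,-0.4,0.58,0.59,0.09,-0.11,-0.24,-0.4,0.58,0.61,0.09,-0.1,-0.25,-0.41,0.55,0.62,0.08,-0.11,-0.25,-0.4,0.53,0.64,0.07,-0.11,-0.24,-0.4
CALL 0.52,0.66,0.07,-0.11,-0.25,-0.4,0.49,0.67,0.07,-0.11,-0.25,-0.4,0.48,0.69,0.06,-0.11,-0.24,-0.4,0.45,0.7,0.06,-0.1,-0.25,-0.41,0.43,0.72,0.06,-0.11,-0.25,-0.4,0.41,0.73,0.06,-0.11,-0.24,-0.4,0.39,0.74,0.05,-0.11,-0.25,-0.4,0.36,0.75,0.05,-0.11,-0.25,-0.4,0.34,0.77,0.05,-0.1,-0.24,-0.41,0.32,0.77,0.06,-0.11,-0.25,-0.4
CALL 0.29,0.78,0.05,-0.11,-0.25,-0.4,0.27,0.8,0.05,-0.11,-0.24,-0.4,0.25,0.8,0.06,-0.11,-0.25,-0.4,0.22,0.8,0.06,-0.1,-0.25,-0.4,0.19,0.81,0.06,-0.11,-0.24,-0.41,0.17,0.82,0.06,-0.11,-0.25,-0.4,0.15,0.83,0.07,-0.11,-0.25,-0.4,0.11,0.82,0.08,-0.11,-0.25,-0.4,0.1,0.83,0.07,-0.11,-0.24,-0.4,0.07,0.83,0.09,-0.1,-0.25,-0.41
(array([0.52598827, 0.21697959, 0.30996554]), Rotation.from_matrix(array([[-8.48767691e-01,  1.98500316e-01,  4.90092880e-01],
                            [ 1.71693871e-01,  9.80100739e-01, -9.96180473e-02],
                            [-5.00114608e-01, -4.06636292e-04, -8.65959129e-01]])))
```

Request:
arm_command(targets=[0.73, -0.27, -0.38, 0, 0, -0.92, 0.75, -0.22, -0.38, 0, 0, -0.93, 0.76, -0.17, -0.38, 0, 0, -0.92, 0.77, -0.1, -0.38, 0, 0, -0.92, 0.78, -0.05, -0.38, 0, 0, -0.93, 0.78, 0, -0.38, 0, 0, -0.92, 0.77, 0.07, -0.39, 0, 0, -0.92, 0.77, 0.12, -0.38, 0, -0.01, -0.92, 0.76, 0.18, -0.38, 0, 0, -0.93, 0.74, 0.23, -0.38, 0, 0, -0.92], gripper=1)

```text
t: 1.15
eef_pos: [0.3256, -0.4308, 0.3076]
eef_rot: [0.849, 0.529, -0.0, -0.0]
force: [0.8, 0.1, -0.4]
gripper_width: 0.0856
grip_force: 0.0
```

Request:
arm_command(targets=[0.73, 0.29, -0.38, 0, 0, -0.92, 0.7, 0.34, -0.38, 0, 0, -0.93, 0.67, 0.39, -0.38, 0, 0, -0.92, 0.93, 0.12, -0.13, 0, 0, -0.82, 0.92, 0.18, -0.12, 0, 0, -0.82, 0.9, 0.23, -0.13, 0, 0, -0.81, 0.89, 0.3, -0.12, 0, 0, -0.82, 0.87, 0.36, -0.13, 0, 0, -0.82, 0.84, 0.41, -0.12, 0, 0, -0.82, 0.81, 0.46, -0.13, 0, 0, -0.82])

```text
t: 2.15
eef_pos: [0.4072, -0.2761, 0.348]
eef_rot: [0.623, 0.782, -0.0, 0.0]
force: [1.0, 1.1, -0.3]
gripper_width: 0.0854
grip_force: 0.0
```

Request:
arm_command(targets=[0.78, 0.52, -0.12, 0, 0, -0.81, 0.75, 0.56, -0.13, 0, -0.01, -0.82, 0.71, 0.62, -0.13, 0, 0, -0.82, 0.66, 0.66, -0.12, 0, 0, -0.82, 0.62, 0.7, -0.13, 0, 0, -0.82, 0.61, 0.57, 0.1, -0.11, -0.25, -0.4, 0.58, 0.59, 0.09, -0.11, -0.24, -0.4, 0.58, 0.61, 0.09, -0.1, -0.25, -0.41, 0.55, 0.62, 0.08, -0.11, -0.25, -0.4, 0.53, 0.64, 0.07, -0.11, -0.24, -0.4])

```text
t: 3.15
eef_pos: [0.4576, -0.1073, 0.3503]
eef_rot: [0.415, 0.908, -0.006, 0.054]
force: [0.3, -0.5, -0.6]
gripper_width: 0.0856
grip_force: 0.0
```

Request:
arm_command(targets=[0.52, 0.66, 0.07, -0.11, -0.25, -0.4, 0.49, 0.67, 0.07, -0.11, -0.25, -0.4, 0.48, 0.69, 0.06, -0.11, -0.24, -0.4, 0.45, 0.7, 0.06, -0.1, -0.25, -0.41, 0.43, 0.72, 0.06, -0.11, -0.25, -0.4, 0.41, 0.73, 0.06, -0.11, -0.24, -0.4, 0.39, 0.74, 0.05, -0.11, -0.25, -0.4, 0.36, 0.75, 0.05, -0.11, -0.25, -0.4, 0.34, 0.77, 0.05, -0.1, -0.24, -0.41, 0.32, 0.77, 0.06, -0.11, -0.25, -0.4])

```text
t: 4.15
eef_pos: [0.4919, 0.0557, 0.3301]
eef_rot: [0.26, 0.952, -0.016, 0.159]
force: [1.0, -0.5, 0.0]
gripper_width: 0.0853
grip_force: 0.0
```

```bash
python3 -c "
from h import *
snap('wrist','pics/w1.png')"
```

Request:
arm_command(targets=[0.29, 0.78, 0.05, -0.11, -0.25, -0.4, 0.27, 0.8, 0.05, -0.11, -0.24, -0.4, 0.25, 0.8, 0.06, -0.11, -0.25, -0.4, 0.22, 0.8, 0.06, -0.1, -0.25, -0.4, 0.19, 0.81, 0.06, -0.11, -0.24, -0.41, 0.17, 0.82, 0.06, -0.11, -0.25, -0.4, 0.15, 0.83, 0.07, -0.11, -0.25, -0.4, 0.11, 0.82, 0.08, -0.11, -0.25, -0.4, 0.1, 0.83, 0.07, -0.11, -0.24, -0.4, 0.07, 0.83, 0.09, -0.1, -0.25, -0.41])

```text
t: 5.2
eef_pos: [0.5259, 0.2184, 0.3099]
eef_rot: [0.094, 0.961, -0.026, 0.258]
force: [0.2, -1.4, 0.7]
gripper_width: 0.0857
grip_force: 0.0
```

```bash
python3 -c "
from h import *
snap('wrist','pics/w2.png'); print(sensors.sense()['joint_pos'])
a,b=cv2.imread('pics/w1.png'),cv2.imread('pics/w2.png')
cv2.imwrite('pics/w12.png',np.hstack([cv2.resize(a,(400,300),interpolation=3),cv2.resize(b,(400,300),interpolation=3)]))"
```

```text
[-0.3522637   0.50568382 -0.50690396  1.84530208  1.02211545  0.80177865
 -0.11768739]
```

View pics/w12.png

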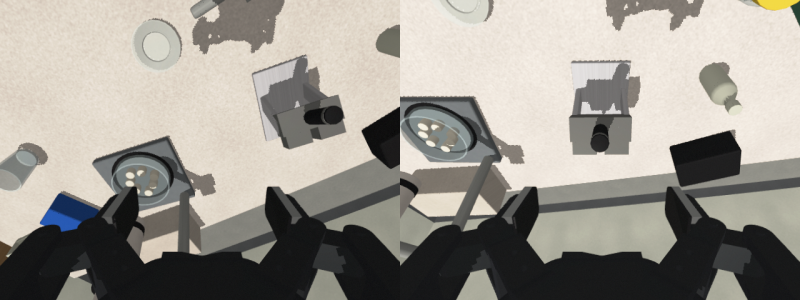

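The wrist pair shows the rest, with the handle top near (320,232) full-resolution in w2 and near (533,186) in w1. The base edges are nearly level in w2. I'll enlarge both for corners.

```bash
python3 - <<'E'
from h import *
a,b=cv2.imread('pics/w1.png'),cv2.imread('pics/w2.png')
f=lambda i,x,y: cv2.resize(np.clip(i[y:y+150,x:x+100]*1.6,0,255).astype(np.uint8),None,fx=4,fy=4,interpolation=cv2.INTER_CUBIC)
cv2.imwrite('pics/c3.png',np.hstack([f(a,460,120),f(b,270,95+30)]))
E
```

```text
(no output)
```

View pics/c3.png

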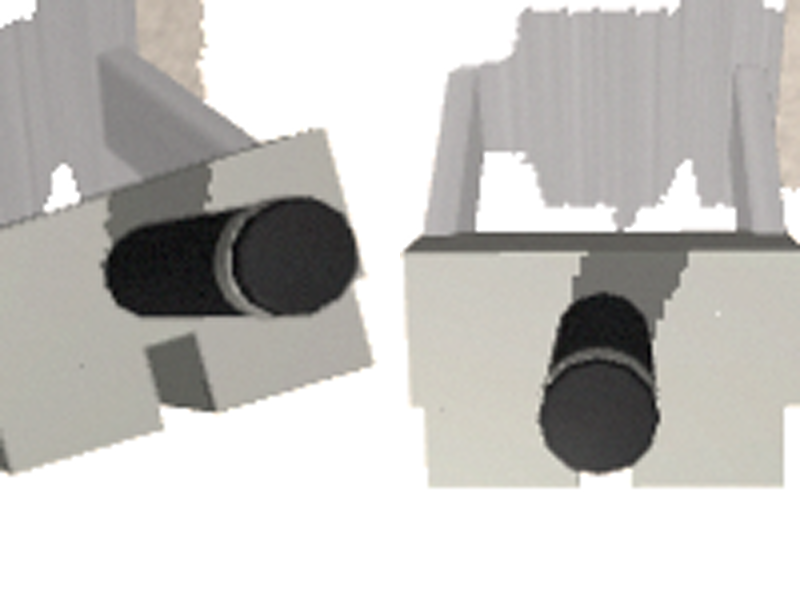

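```bash
python3 - <<'E'
from h import *
np.set_printoptions(precision=4,suppress=True)
a,b=load("pics/w1.npz"),load("pics/w2.npz")
A=np.array([(10,472),(163,430),(215,411),(372,365),(325,128),(295,255)],float)
B=np.array([(428,487),(580,487),(632,487),(784,487),(799,248),(600,415)],float)
M=np.array([(40,-46.5,0),(40,-6.5,0),(40,6.5,0),(40,46.5,0),(-22,50,0),(0,0,80)])/1000
A=(A+.5)/4-.5+[460,120]; B=(B-[400,0]+.5)/4-.5+[270,125]
P=[]
for u,v in zip(A,B): p,e=tri(a,u,b,v); P.append(p); print(p,e)
P=np.array(P); r,rs=R.align_vectors(P-P.mean(0),M-M.mean(0)); t=P.mean(0)-r.apply(M.mean(0))
print("head pose",t,r.as_matrix().T,"tilt",np.degrees(np.arccos(r.as_matrix()[2,2])),"psi",np.arctan2(*r.as_matrix()[[1,0],0]))
print("resid",(r.apply(M)+t-P)*1000)
sc,sd=load("pics/scene0.npz"),load("pics/side0.npz")
print("scene px of handle top/shoulder",proj(sc,r.apply([[0,0,.08],[0,0,0]])+t),"side",proj(sd,r.apply([[0,0,.08],[0,0,0]])+t))
np.savez("head.npz",t=t,q=r.as_quat())
E
```

```text
[0.649  0.1435 0.1531] 0.00047969019734894064
[0.658  0.1824 0.1524] 0.0002261062791564147
[0.6597 0.1958 0.1528] 0.0005735501024770851
[0.6676 0.2349 0.1527] 0.0004076424447674549
[0.613  0.2471 0.1254] 0.001747826697113968
[0.5848 0.2032 0.2018] 0.00015519031648348477
head pose [0.6238 0.1956 0.1335] [[ 0.8579 -0.1629  0.4873]
 [ 0.1834  0.983   0.0056]
 [-0.4799  0.0845  0.8732]] tilt 29.16247263578513 psi -0.18759555641131412
resid [[ 0.5557 -0.1636 -0.3784]
 [-1.0641  0.288   0.5171]
 [-0.3268 -0.3648  0.1946]
 [-0.9335 -0.0846  0.4918]
 [ 1.1019  1.2033 -2.3277]
 [ 0.6669 -0.8782  1.5027]]
scene px of handle top/shoulder [[374.3848 152.9941]
 [385.2765 182.3289]] side [[301.1203 279.9844]
 [285.4837 296.3603]]
```

```bash
cat >> h.py <<'E'
H=np.array([.6238,.1956,.1345]); PSI=-.195; TH=np.radians(30)
G=tilt(PSI,TH); U=-G.as_matrix()[:,2]; HX=np.array([np.cos(TH)*np.cos(PSI),np.cos(TH)*np.sin(PSI),np.sin(TH)])
def rodpos(x,z): return H+HX*x+U*z   # TCP at head-frame x,z
E
python3 - <<'E'
from h import *
print(U,HX);e=plan([(rodpos(0,.195),G,2),(rodpos(0,.05),G,10),(rodpos(0,.031),G,3)]); print(e[0])
E
```

```text
[-0.49052383  0.09688327  0.8660254 ] [ 0.8496122  -0.16780674  0.5       ]
CALL 0,-0.15,0.18,0,0.01,0.02,-0.01,-0.14,0.17,0.01,0.01,0.02,0,0,0.73,0,0,0,0,0,0.72,0,0,0,0,0,0.73,0,0,0,0,0,0.72,0,0,0,0,0,0.73,0,0,0,0,0,0.72,0,0,0,0,0,0.73,0,0,0,0,0,0.72,0,0,0
CALL 0,0,0.73,0,0,0,0.01,0,0.72,0,0,0,0,0,0.32,0,0,0,0,0,0.32,0,0,0,0,0,0.31,0,0,0,0,0,0,0,0,0,0,0,0,0,0,0,0,0,0,0,0,0,0,0,0,0,0,0,0,0,0,0,0,0
[0.60850138 0.19869699 0.16136047]
```

Request:
arm_command(targets=[0, -0.15, 0.18, 0, 0.01, 0.02, -0.01, -0.14, 0.17, 0.01, 0.01, 0.02, 0, 0, 0.73, 0, 0, 0, 0, 0, 0.72, 0, 0, 0, 0, 0, 0.73, 0, 0, 0, 0, 0, 0.72, 0, 0, 0, 0, 0, 0.73, 0, 0, 0, 0, 0, 0.72, 0, 0, 0, 0, 0, 0.73, 0, 0, 0, 0, 0, 0.72, 0, 0, 0])

```text
t: 6.25
eef_pos: [0.5856, 0.1974, 0.2029]
eef_rot: [0.099, 0.961, -0.027, 0.257]
force: [-0.4, -0.6, -0.6]
gripper_width: 0.085
grip_force: 0.0
```

Request:
arm_command(targets=[0, 0, 0.73, 0, 0, 0, 0.01, 0, 0.72, 0, 0, 0, 0, 0, 0.32, 0, 0, 0, 0, 0, 0.32, 0, 0, 0, 0, 0, 0.31, 0, 0, 0, 0, 0, 0, 0, 0, 0, 0, 0, 0, 0, 0, 0, 0, 0, 0, 0, 0, 0, 0, 0, 0, 0, 0, 0, 0, 0, 0, 0, 0, 0])

```text
t: 7.25
eef_pos: [0.6085, 0.1941, 0.162]
eef_rot: [0.098, 0.961, -0.026, 0.257]
force: [0.4, 0.0, 0.2]
gripper_width: 0.0856
grip_force: 0.0
```

Request:
arm_command(targets=[0, 0, 0, 0, 0, 0, 0, 0, 0, 0, 0, 0, 0, 0, 0, 0, 0, 0, 0, 0, 0, 0, 0, 0, 0, 0, 0, 0, 0, 0, 0, 0, 0, 0, 0, 0, 0, 0, 0, 0, 0, 0, 0, 0, 0, 0, 0, 0, 0, 0, 0, 0, 0, 0, 0, 0, 0, 0, 0, 0], gripper=-1, grip_force=60)

```text
t: 8.25
eef_pos: [0.6087, 0.1957, 0.1621]
eef_rot: [0.097, 0.961, -0.025, 0.257]
force: [3.2, 6.3, 0.2]
gripper_width: 0.0232
grip_force: 57.6
```

```bash
python3 - <<'E'
from h import *
s=sensors.sense(); q=R.from_quat(s["eef_rot"]); d=s["eef_pos"]-H
print(s["eef_pos"],d@HX,d@U,s["gripper_width"],s["grip_force"],s["force"],s["joint_pos"],(G.inv()*q).as_rotvec())
snap("wrist","pics/w3.png"); snap("side","pics/s3.png")
E
```

```text
[0.60868832 0.19567001 0.1620596 ] 0.0009289910492004533 0.031286737306328305 0.02324693507040739 57.64649033546448 [3.24560828 6.28879869 0.16885191] [-0.3351195   0.79586696 -0.34014025  1.84253268  1.42936795  0.58360645
 -0.43060605] [0.00073976 0.00091468 0.00636404]
```

Request:
arm_command(targets=[0, 0.1, 0, 0, 0, 0, 0, 0.05, -0.1, 0, 0, 0, 0, 0, -0.3, 0, 0, 0, 0, 0, -0.4, 0, 0, 0, 0, 0, -0.5, 0, 0, 0, 0, 0, -0.5, 0, 0, 0, 0, 0, -0.5, 0, 0, 0, 0, 0, -0.5, 0, 0, 0, 0, 0, -0.4, 0, 0, 0, 0, 0, -0.3, 0, 0, 0])

```text
t: 9.35
eef_pos: [0.5746, 0.204, 0.2232]
eef_rot: [0.098, 0.961, -0.026, 0.257]
force: [0.2, -1.0, -2.1]
gripper_width: 0.0228
grip_force: 58.2
```

```bash
python3 - <<'E'
from h import *
s=sensors.sense(); q=R.from_quat(s["eef_rot"]); d=s["eef_pos"]-H
print(s["eef_pos"],d@HX,d@G.as_matrix()[:,1],d@U,s["gripper_width"],s["grip_force"],s["force"],(G.inv()*q).as_rotvec())
snap("wrist","pics/w4.png"); 
E
```

```text
[0.57458325 0.20404556 0.22316368] 0.0010994714787272916 -0.0012510606998520923 0.10174522409723899 0.022803838327979956 58.24859976768494 [ 0.17496176 -1.03776711 -2.12656376] [0.00386835 0.00076503 0.00698692]
```

```bash
cat >> h.py <<'E'
L=.1513
def S(O,psi,x,y,z): # point in scope frame -> world
    return np.array([O[0]+np.cos(psi)*x-np.sin(psi)*y,O[1]+np.sin(psi)*x+np.cos(psi)*y,z])
def tcp(tip,Q,l=L): return np.array(tip)-Q.as_matrix()[:,2]*l
E
python3 - <<'E'
from h import *
s=sensors.sense(); Q=R.from_quat(s["eef_rot"])
O=np.array([.652,-.188]);ps=-.22; T=tilt(ps,np.radians(35))
P1=s["eef_pos"]+U*.07; P2=tcp(S(O,ps,-.075,0,.137),T)
e=plan([(P1,Q,6),(P2,T,24)]); print(P1,P2,e[0])
E
```

```text
CALL 0,0,-0.58,0,0,0,0,0,-0.59,0,0,0,0,-0.01,-0.58,0,0,0,0,0,-0.58,0,0,0,0,0,-0.59,0,0,0,0,0,-0.58,0,0,0,-0.03,-0.76,0.07,0.01,-0.05,0.01,-0.02,-0.76,0.07,0,-0.04,0,-0.03,-0.77,0.07,0.01,-0.05,0.01,-0.03,-0.76,0.08,0,-0.04,0.01
CALL -0.02,-0.76,0.07,0.01,-0.05,0.01,-0.03,-0.76,0.07,0,-0.04,0,-0.03,-0.76,0.08,0.01,-0.05,0.01,-0.03,-0.76,0.07,0,-0.05,0.01,-0.03,-0.76,0.08,0.01,-0.04,0.01,-0.02,-0.77,0.07,0,-0.05,0,-0.03,-0.76,0.08,0.01,-0.04,0.01,-0.03,-0.76,0.07,0,-0.05,0.01,-0.03,-0.76,0.08,0.01,-0.04,0.01,-0.03,-0.76,0.07,0,-0.05,0
CALL -0.03,-0.76,0.08,0.01,-0.04,0.01,-0.03,-0.76,0.08,0,-0.05,0.01,-0.03,-0.76,0.08,0.01,-0.05,0.01,-0.03,-0.77,0.08,0,-0.04,0,-0.03,-0.76,0.07,0.01,-0.05,0.01,-0.03,-0.76,0.08,0,-0.04,0.01,-0.03,-0.76,0.08,0.01,-0.05,0.01,-0.03,-0.76,0.08,0,-0.04,0,-0.03,-0.76,0.08,0.01,-0.05,0.01,-0.03,-0.76,0.08,0,-0.05,0.01
[0.54011256 0.21112101 0.28433872] [ 0.49411725 -0.15269435  0.2609377 ] [ 0.49409595 -0.15268046  0.26099942]
```

Request:
arm_command(targets=[0, 0, -0.58, 0, 0, 0, 0, 0, -0.59, 0, 0, 0, 0, -0.01, -0.58, 0, 0, 0, 0, 0, -0.58, 0, 0, 0, 0, 0, -0.59, 0, 0, 0, 0, 0, -0.58, 0, 0, 0, -0.03, -0.76, 0.07, 0.01, -0.05, 0.01, -0.02, -0.76, 0.07, 0, -0.04, 0, -0.03, -0.77, 0.07, 0.01, -0.05, 0.01, -0.03, -0.76, 0.08, 0, -0.04, 0.01])

```text
t: 10.4
eef_pos: [0.5327, 0.1496, 0.2797]
eef_rot: [0.099, 0.959, -0.027, 0.264]
force: [0.4, 0.4, -1.0]
gripper_width: 0.0227
grip_force: 58.5
```

Request:
arm_command(targets=[-0.02, -0.76, 0.07, 0.01, -0.05, 0.01, -0.03, -0.76, 0.07, 0, -0.04, 0, -0.03, -0.76, 0.08, 0.01, -0.05, 0.01, -0.03, -0.76, 0.07, 0, -0.05, 0.01, -0.03, -0.76, 0.08, 0.01, -0.04, 0.01, -0.02, -0.77, 0.07, 0, -0.05, 0, -0.03, -0.76, 0.08, 0.01, -0.04, 0.01, -0.03, -0.76, 0.07, 0, -0.05, 0.01, -0.03, -0.76, 0.08, 0.01, -0.04, 0.01, -0.03, -0.76, 0.07, 0, -0.05, 0])

```text
t: 11.4
eef_pos: [0.5136, -0.0018, 0.2702]
eef_rot: [0.102, 0.954, -0.03, 0.282]
force: [0.7, 0.2, -0.2]
gripper_width: 0.0228
grip_force: 58.4
```

```bash
python3 -c "
from h import *
snap('wrist','pics/w5.png');snap('side','pics/s5.png')"
```

Request:
arm_command(targets=[-0.03, -0.76, 0.08, 0.01, -0.04, 0.01, -0.03, -0.76, 0.08, 0, -0.05, 0.01, -0.03, -0.76, 0.08, 0.01, -0.05, 0.01, -0.03, -0.77, 0.08, 0, -0.04, 0, -0.03, -0.76, 0.07, 0.01, -0.05, 0.01, -0.03, -0.76, 0.08, 0, -0.04, 0.01, -0.03, -0.76, 0.08, 0.01, -0.05, 0.01, -0.03, -0.76, 0.08, 0, -0.04, 0, -0.03, -0.76, 0.08, 0.01, -0.05, 0.01, -0.03, -0.76, 0.08, 0, -0.05, 0.01])

```text
t: 12.5
eef_pos: [0.4949, -0.1531, 0.2605]
eef_rot: [0.105, 0.948, -0.033, 0.299]
force: [0.0, 0.6, -1.2]
gripper_width: 0.023
grip_force: 58.4
```

```bash
python3 -c "
from h import *
snap('wrist','pics/w6.png');snap('side','pics/s6.png');snap('scene','pics/c6.png');s=sensors.sense();print(s['eef_pos'],s['force'],s['joint_pos'],R.from_quat(s['eef_rot']).as_matrix()[:,2])
b=cv2.imread('pics/w6.png');a=cv2.imread('pics/w5.png'); c=cv2.imread('pics/s6.png')[130:280,220:420]
cv2.imwrite('pics/w56.png',np.vstack([cv2.resize(np.hstack([a[:,:][40:360],b[40:360]]),(800,200),interpolation=3),np.hstack([cv2.resize(b[100:340,160:480],(400,300)),cv2.resize(c,(400,300),interpolation=2)])]))"
```

```text
[ 0.49464277 -0.15332239  0.26026471] [-0.74028257  0.42156454 -0.71920767] [ 0.56595743  0.47918893 -0.49841636  2.28494632  2.24783607  0.31283043
 -0.65757261] [ 0.55983225 -0.12655532 -0.81888437]
```

View pics/w56.png

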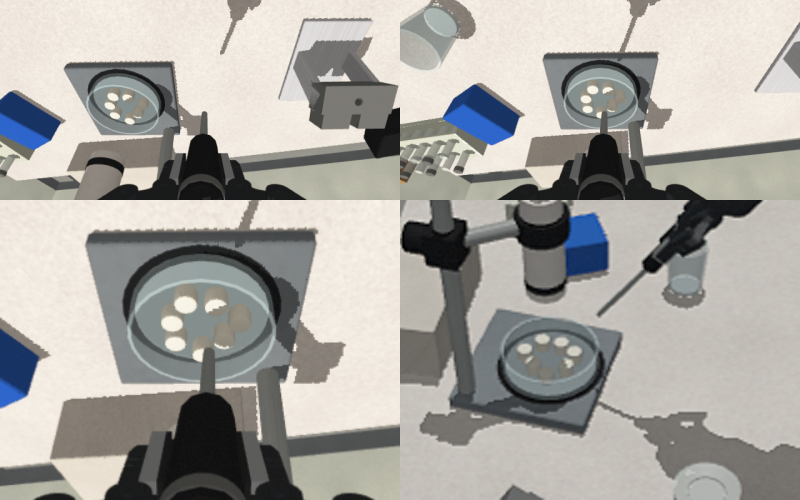

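```bash
python3 - <<'E'
from h import *
np.set_printoptions(precision=4,suppress=True)
w5,w6,s6,c6,sc,sd=[load(f"pics/{n}.npz") for n in("w5","w6","s6","c6","scene0","side0")]
print("foot corners",tri(w5,(105.6,140.8),w6,(230.4,126)),tri(w5,(278.4,140.8),w6,(412.5,127)))
print("foot plane.02 w6",plane(w6,(230.4,126),.02),plane(w6,(412.5,127),.02))
f=lambda x,y:(160+x/1.25,100+(y-200)/1.25)
l,r,fa,ne=[plane(w6,f(*p),.055) for p in((127,325),(274,325),(200,383),(200,272))]
print("rim",l,r,(l+r)/2,fa,ne,(fa+ne)/2)
s=sensors.sense(); Q=R.from_quat(s["eef_rot"])
print("tip",tri(w6,(326.4,218.4),s6,(319,187.5)),"pred",s["eef_pos"]+Q.as_matrix()[:,2]*L, "tip px pred", [proj(c,s["eef_pos"]+Q.as_matrix()[:,2]*L) for c in (w6,s6)])
# bead tops in w6
m=(w6["frame"].min(2)>200).astype(np.uint8)
k,lb,st,ce=cv2.connectedComponentsWithStats(m[165:250,265:380])
for i in range(1,k):
    if 15<st[i,4]<400: print("bead",st[i],plane(w6,ce[i]+[265,165],.045))
# all 4 foot corners fit, scene+side avg
C=np.array([[.7460,-.308],[.7835,-.1175]]); print(C)
E
```

```text
foot corners (array([ 0.5488, -0.2694,  0.0046]), np.float64(0.0004514466838108429)) (array([ 0.5978, -0.0745, -0.0022]), np.float64(0.001376688754837318))
foot plane.02 w6 [ 0.5401 -0.2627  0.02  ] [ 0.5828 -0.0778  0.02  ]
rim [ 0.6178 -0.2531  0.055 ] [ 0.6471 -0.1222  0.055 ] [ 0.6324 -0.1876  0.055 ] [ 0.7177 -0.2077  0.055 ] [ 0.5737 -0.1745  0.055 ] [ 0.6457 -0.1911  0.055 ]
tip (array([ 0.5777, -0.17  ,  0.1361]), np.float64(0.002996175731830114)) pred [ 0.5793 -0.1725  0.1364] tip px pred [array([[323.251 , 221.8355]]), array([[318.738 , 187.2731]])]
bead [ 35  12  17  14 177] [ 0.6137 -0.1976  0.045 ]
bead [59 15 17 10 99] [ 0.6197 -0.1727  0.045 ]
bead [ 24  28  17  12 156] [ 0.6339 -0.2162  0.045 ]
bead [ 27  45  16  11 134] [ 0.6618 -0.2207  0.045 ]
bead [67 50 11  4 18] [ 0.6763 -0.1766  0.045 ]
bead [49 54  9 10 61] [ 0.6833 -0.2022  0.045 ]
bead [  0  82  55   3 140] [ 0.7265 -0.2474  0.045 ]
bead [68 82 32  3 88] [ 0.7423 -0.1741  0.045 ]
[[ 0.746  -0.308 ]
 [ 0.7835 -0.1175]]
```

```bash
cat >> h.py <<'E'
O=np.array([.6505,-.189]); PS=-.22; T35=tilt(PS,np.radians(35))
def tipnow(l=L):
    s=sensors.sense(); q=R.from_quat(s["eef_rot"]); t=s["eef_pos"]+q.as_matrix()[:,2]*l
    d=t[:2]-O; c,si=np.cos(PS),np.sin(PS); print("tip scope mm",np.round(1000*np.array([c*d[0]+si*d[1],-si*d[0]+c*d[1],t[2]]),1),"F",np.round(s["force"],1),"t",s["t"],"rot",np.round((T35.inv()*q).as_rotvec(),3)); return s
E
python3 - <<'E'
from h import *
sc,sd=load("pics/scene0.npz"),load("pics/side0.npz")
print("tube bottom",tri(sc,(312.3,310.7),sd,(292.3,176)))
s=tipnow()
plan([(tcp(S(O,PS,0,0,.032),T35),T35,10)])
E
```

```text
tube bottom (array([ 0.65314438, -0.19687628,  0.15125124]), np.float64(0.0001964079917903426))
tip scope mm [-73.    0.6 136.4] F [-0.7  0.4 -0.7] t 12.65 rot [ 0.001 -0.     0.001]
CALL 0,0,0.64,0,0,0,0,-0.01,0.63,0,0,0,0,0,0.64,0,0,0,0,0,0.64,-0.01,0,-0.01,0,-0.01,0.63,0,0,0,0,0,0.64,0,0,0,0,0,0.64,0,0,0,0,-0.01,0.64,0,0,0,0,0,0.63,0,0.01,0,0,0,0.64,-0.01,0,0
```

Request:
arm_command(targets=[0, 0, 0.7, 0, 0, 0, 0, 0, 0.7, 0, 0, 0, 0, 0, 0.7, 0, 0, 0, 0, 0, 0.7, 0, 0, 0, 0, 0, 0.7, 0, 0, 0, 0, 0, 0.7, 0, 0, 0, 0, 0, 0.7, 0, 0, 0, 0, 0, 0.6, 0, 0, 0, 0, 0, 0.5, 0, 0, 0, 0, 0, 0.4, 0, 0, 0])

```text
t: 13.65
eef_pos: [0.5665, -0.1687, 0.1546]
eef_rot: [0.105, 0.948, -0.033, 0.299]
force: [-0.4, -0.6, -1.5]
gripper_width: 0.0228
grip_force: 58.5
```

```bash
python3 - <<'E'
from h import *
tipnow()
for n in("wrist","side","scene"): snap(n,f"pics/{n}7.png")
w,s,c=[cv2.imread(f"pics/{n}7.png") for n in("wrist","side","scene")]
z=lambda i,x,y,w,h: cv2.resize(i[y:y+h,x:x+w],(400,300),interpolation=cv2.INTER_CUBIC)
cv2.imwrite("pics/v7.png",np.vstack([np.hstack([z(w,220,60,200,150),z(s,240,140,120,90)]),np.hstack([z(c,255,280,120,90),z(w,0,0,640,480)])]))
E
```

```text
tip scope mm [ 0.4  1.4 30.6] F [-0.4 -0.6 -1.5] t 13.65 rot [ 0.  0. -0.]
```

View pics/v7.png

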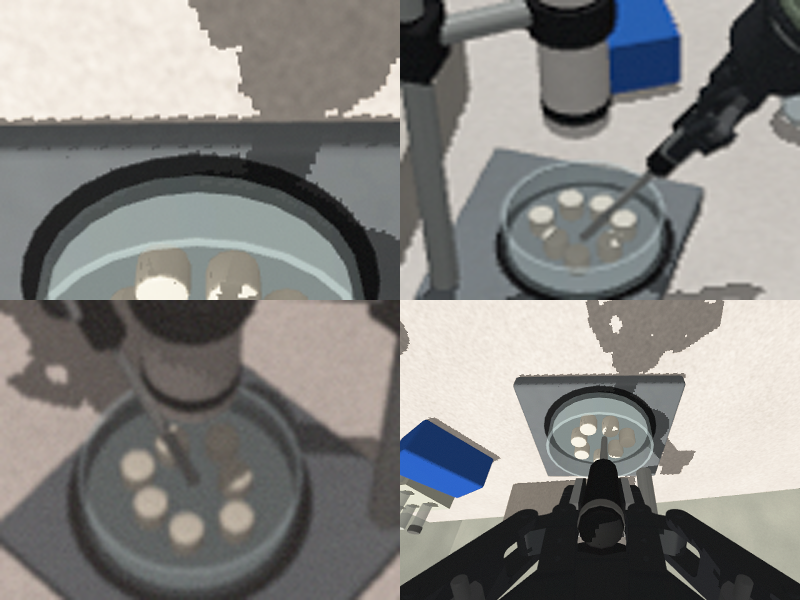

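The tip is at the dish centre: side px (295,210), scene px (313,335). The beads are untouched and form a ring around it. I'll check the tip height and plan the stir.

```bash
python3 - <<'E'
from h import *
a,b=load("pics/scene7.npz"),load("pics/side7.npz")
s=tipnow(); q=R.from_quat(s["eef_rot"]); print(tri(a,(313.5,334.6),b,(295.5,210.5)),s["eef_pos"]+q.as_matrix()[:,2]*L)
r=.034; way=[]; z=.0305
for i in range(1,11): 
    ph=np.radians(-90+9*i); way.append((r*i/10,ph))
way+=[(r,np.radians(9*i)) for i in range(1,41)]
plan([(tcp(S(O,PS,k*np.cos(p),k*np.sin(p),z),T35),T35,1) for k,p in way])
E
```

```text
tip scope mm [-0.1  1.2 30.9] F [-0.5  0.2 -0.4] t 13.8 rot [ 0.     0.001 -0.   ]
(array([ 0.64911471, -0.18497472,  0.03284083]), np.float64(0.0013478470543189349)) [ 0.65062417 -0.18782869  0.03089027]
CALL -0.01,-0.23,0.04,0,-0.01,0,-0.06,-0.15,0.04,0,0,0,-0.11,-0.14,0.07,0,0,0,-0.14,-0.09,0.1,0,0,0,-0.16,-0.05,0.11,0,0,0,-0.18,0,0.13,0,0,0,-0.2,0.06,0.14,0,0,0,-0.19,0.12,0.13,0,0,0,-0.18,0.18,0.13,0,0,0,-0.15,0.24,0.11,0,0,0
CALL 0.02,0.27,-0.02,0,0,0,0.05,0.25,-0.03,0,0,0,0.08,0.25,-0.06,0,0,0,0.11,0.23,-0.08,0,0,0,0.15,0.2,-0.1,0,0,0,0.16,0.17,-0.12,0,0,0,0.19,0.14,-0.13,0,0,0,0.2,0.11,-0.14,0,0,0,0.21,0.06,-0.15,0,0,0,0.22,0.02,-0.15,0,0,0
CALL 0.22,-0.02,-0.15,0,0,0,0.21,-0.06,-0.15,0,0,0,0.2,-0.11,-0.14,0,0,0,0.19,-0.14,-0.13,0,0,0,0.17,-0.17,-0.12,0,0,0,0.14,-0.2,-0.1,0,0,0,0.11,-0.23,-0.08,0,0,0,0.09,-0.25,-0.06,0,0,0,0.05,-0.25,-0.03,0,0,0,0.01,-0.27,-0.02,0,0,0
CALL -0.01,-0.27,0.02,0,0,0,-0.05,-0.26,0.03,0,0,0,-0.09,-0.24,0.06,0,0,0,-0.11,-0.23,0.08,0,0,0,-0.14,-0.2,0.1,0,0,0,-0.17,-0.18,0.12,0,0,0,-0.19,-0.14,0.13,0,0,0,-0.2,-0.1,0.14,0,0,0,-0.21,-0.06,0.15,0,0,0,-0.22,-0.02,0.15,0,0,0
CALL -0.22,0.02,0.15,0,0,0,-0.21,0.06,0.15,0,0,0,-0.2,0.1,0.14,0,0,0,-0.19,0.14,0.13,0,0,0,-0.16,0.18,0.12,0,0,0,-0.15,0.2,0.1,0,0,0,-0.11,0.23,0.08,0,0,0,-0.08,0.24,0.06,0,0,0,-0.05,0.26,0.03,0,0,0,-0.02,0.27,0.02,0,0,0
```

Request:
arm_command(targets=[0.02, -0.23, 0.08, 0, 0, 0, -0.03, -0.15, 0.08, 0, 0, 0, -0.11, -0.14, 0.07, 0, 0, 0, -0.14, -0.09, 0.1, 0, 0, 0, -0.16, -0.05, 0.11, 0, 0, 0, -0.18, 0, 0.13, 0, 0, 0, -0.2, 0.06, 0.14, 0, 0, 0, -0.19, 0.12, 0.13, 0, 0, 0, -0.18, 0.18, 0.13, 0, 0, 0, -0.15, 0.24, 0.11, 0, 0, 0])

```text
t: 14.8
eef_pos: [0.5994, -0.1774, 0.1525]
eef_rot: [0.105, 0.948, -0.033, 0.299]
force: [-0.4, -0.1, -0.9]
gripper_width: 0.0224
grip_force: 58.5
```

Request:
arm_command(targets=[0.02, 0.27, -0.02, 0, 0, 0, 0.05, 0.25, -0.03, 0, 0, 0, 0.08, 0.25, -0.06, 0, 0, 0, 0.11, 0.23, -0.08, 0, 0, 0, 0.15, 0.2, -0.1, 0, 0, 0, 0.16, 0.17, -0.12, 0, 0, 0, 0.19, 0.14, -0.13, 0, 0, 0, 0.2, 0.11, -0.14, 0, 0, 0, 0.21, 0.06, -0.15, 0, 0, 0, 0.22, 0.02, -0.15, 0, 0, 0])

```text
t: 15.8
eef_pos: [0.5728, -0.1369, 0.1526]
eef_rot: [0.105, 0.948, -0.033, 0.299]
force: [0.5, -0.3, -1.2]
gripper_width: 0.0229
grip_force: 58.5
```

```bash
python3 -c "
from h import *
tipnow()"
```

```text
tip scope mm [-0.5 33.8 28.7] F [ 0.5 -0.3 -1.2] t 15.8 rot [ 0.  0. -0.]
```

Request:
arm_command(targets=[0.22, -0.02, -0.15, 0, 0, 0, 0.21, -0.06, -0.15, 0, 0, 0, 0.2, -0.11, -0.14, 0, 0, 0, 0.19, -0.14, -0.13, 0, 0, 0, 0.17, -0.17, -0.12, 0, 0, 0, 0.14, -0.2, -0.1, 0, 0, 0, 0.11, -0.23, -0.08, 0, 0, 0, 0.09, -0.25, -0.06, 0, 0, 0, 0.05, -0.25, -0.03, 0, 0, 0, 0.01, -0.27, -0.02, 0, 0, 0])

```text
t: 16.8
eef_pos: [0.5324, -0.1632, 0.1527]
eef_rot: [0.105, 0.948, -0.033, 0.299]
force: [0.4, -1.0, -1.4]
gripper_width: 0.0228
grip_force: 58.8
```

Request:
arm_command(targets=[-0.01, -0.27, 0.02, 0, 0, 0, -0.05, -0.26, 0.03, 0, 0, 0, -0.09, -0.24, 0.06, 0, 0, 0, -0.11, -0.23, 0.08, 0, 0, 0, -0.14, -0.2, 0.1, 0, 0, 0, -0.17, -0.18, 0.12, 0, 0, 0, -0.19, -0.14, 0.13, 0, 0, 0, -0.2, -0.1, 0.14, 0, 0, 0, -0.21, -0.06, 0.15, 0, 0, 0, -0.22, -0.02, 0.15, 0, 0, 0])

```text
t: 17.8
eef_pos: [0.5588, -0.2036, 0.1526]
eef_rot: [0.105, 0.948, -0.033, 0.299]
force: [0.0, -0.0, -0.4]
gripper_width: 0.0227
grip_force: 59.0
```

Request:
arm_command(targets=[-0.22, 0.02, 0.15, 0, 0, 0, -0.21, 0.06, 0.15, 0, 0, 0, -0.2, 0.1, 0.14, 0, 0, 0, -0.19, 0.14, 0.13, 0, 0, 0, -0.16, 0.18, 0.12, 0, 0, 0, -0.15, 0.2, 0.1, 0, 0, 0, -0.11, 0.23, 0.08, 0, 0, 0, -0.08, 0.24, 0.06, 0, 0, 0, -0.05, 0.26, 0.03, 0, 0, 0, -0.02, 0.27, 0.02, 0, 0, 0])

```text
t: 18.8
eef_pos: [0.5991, -0.1772, 0.1525]
eef_rot: [0.105, 0.948, -0.033, 0.299]
force: [-0.2, -0.0, -1.0]
gripper_width: 0.0228
grip_force: 59.0
```

```bash
python3 - <<'E'
from h import *
tipnow()
a=snap("scene","pics/scene8.png");b=snap("side","pics/side8.png")
for n,c,bx,th in(("scene",a,(275,300,350,372),130),("side",b,(268,188,325,232),170)):
    f=c["frame"][bx[1]:bx[3],bx[0]:bx[2]]; m=(f.min(2)>th).astype(np.uint8); k,l,st,ce=cv2.connectedComponentsWithStats(m)
    print(n,[(st[i,4],np.round(ce[i]+bx[:2])) for i in range(1,k) if st[i,4]>8])
E
```

```text
tip scope mm [34.   0.2 28.5] F [-0.2 -0.  -1. ] t 18.8 rot [0. 0. 0.]
scene [(np.int32(158), array([343., 305.])), (np.int32(25), array([282., 311.])), (np.int32(26), array([277., 322.])), (np.int32(52), array([327., 336.])), (np.int32(67), array([337., 338.])), (np.int32(75), array([293., 350.])), (np.int32(72), array([309., 354.])), (np.int32(76), array([328., 353.]))]
side [(np.int32(10), array([296., 188.])), (np.int32(77), array([318., 190.])), (np.int32(15), array([302., 195.])), (np.int32(23), array([290., 196.])), (np.int32(24), array([278., 200.])), (np.int32(20), array([283., 209.])), (np.int32(29), array([276., 210.]))]
```

Turn one went as planned, with the tip at radius 34 mm and only small forces. Now the second turn, plus a slight overlap.

Request:
arm_command(targets=[0.02, 0.27, -0.02, 0, 0, 0, 0.05, 0.25, -0.03, 0, 0, 0, 0.08, 0.25, -0.06, 0, 0, 0, 0.11, 0.23, -0.08, 0, 0, 0, 0.15, 0.2, -0.1, 0, 0, 0, 0.16, 0.17, -0.12, 0, 0, 0, 0.19, 0.14, -0.13, 0, 0, 0, 0.2, 0.11, -0.14, 0, 0, 0, 0.21, 0.06, -0.15, 0, 0, 0, 0.22, 0.02, -0.15, 0, 0, 0])

```text
t: 19.9
eef_pos: [0.573, -0.1371, 0.1529]
eef_rot: [0.105, 0.948, -0.033, 0.299]
force: [0.6, 0.3, -1.4]
gripper_width: 0.0226
grip_force: 60.1
```

Request:
arm_command(targets=[0.22, -0.02, -0.15, 0, 0, 0, 0.21, -0.06, -0.15, 0, 0, 0, 0.2, -0.11, -0.14, 0, 0, 0, 0.19, -0.14, -0.13, 0, 0, 0, 0.17, -0.17, -0.12, 0, 0, 0, 0.14, -0.2, -0.1, 0, 0, 0, 0.11, -0.23, -0.08, 0, 0, 0, 0.09, -0.25, -0.06, 0, 0, 0, 0.05, -0.25, -0.03, 0, 0, 0, 0.01, -0.27, -0.02, 0, 0, 0])

```text
t: 20.9
eef_pos: [0.5323, -0.1633, 0.1527]
eef_rot: [0.105, 0.948, -0.033, 0.299]
force: [0.3, 0.4, -0.6]
gripper_width: 0.0227
grip_force: 60.1
```

Request:
arm_command(targets=[-0.01, -0.27, 0.02, 0, 0, 0, -0.05, -0.26, 0.03, 0, 0, 0, -0.09, -0.24, 0.06, 0, 0, 0, -0.11, -0.23, 0.08, 0, 0, 0, -0.14, -0.2, 0.1, 0, 0, 0, -0.17, -0.18, 0.12, 0, 0, 0, -0.19, -0.14, 0.13, 0, 0, 0, -0.2, -0.1, 0.14, 0, 0, 0, -0.21, -0.06, 0.15, 0, 0, 0, -0.22, -0.02, 0.15, 0, 0, 0])

```text
t: 21.9
eef_pos: [0.5588, -0.2035, 0.1526]
eef_rot: [0.105, 0.948, -0.033, 0.299]
force: [-0.2, 0.4, -2.3]
gripper_width: 0.0225
grip_force: 60.0
```

Request:
arm_command(targets=[-0.22, 0.02, 0.15, 0, 0, 0, -0.21, 0.06, 0.15, 0, 0, 0, -0.2, 0.1, 0.14, 0, 0, 0, -0.19, 0.14, 0.13, 0, 0, 0, -0.16, 0.18, 0.12, 0, 0, 0, -0.15, 0.2, 0.1, 0, 0, 0, -0.11, 0.23, 0.08, 0, 0, 0, -0.08, 0.24, 0.06, 0, 0, 0, -0.05, 0.26, 0.03, 0, 0, 0, -0.02, 0.27, 0.02, 0, 0, 0])

```text
t: 22.9
eef_pos: [0.5989, -0.1775, 0.1523]
eef_rot: [0.105, 0.948, -0.033, 0.298]
force: [-4.4, 0.5, -1.8]
gripper_width: 0.0227
grip_force: 59.5
```

Request:
arm_command(targets=[0.02, 0.27, -0.02, 0, 0, 0, 0.05, 0.25, -0.03, 0, 0, 0, 0.08, 0.25, -0.06, 0, 0, 0, 0.11, 0.23, -0.08, 0, 0, 0, 0, 0, 0, 0, 0, 0, 0, 0, 0, 0, 0, 0, 0, 0, 0, 0, 0, 0, 0, 0, 0, 0, 0, 0, 0, 0, 0, 0, 0, 0, 0, 0, 0, 0, 0, 0])

```text
t: 23.9
eef_pos: [0.597, -0.1569, 0.1526]
eef_rot: [0.105, 0.948, -0.033, 0.299]
force: [-0.7, 0.4, -2.2]
gripper_width: 0.0227
grip_force: 59.3
```

```bash
cat >> h.py <<'E'
NH=.022
E
python3 - <<'E'
from h import *
s=tipnow(); q=R.from_quat(s["eef_rot"]); p=s["eef_pos"]
print(s["joint_pos"])
# withdraw along axis 150 mm, then over to above notch, 4 mm outward of the seat
P1=p-q.as_matrix()[:,2]*.15
lift=L-.12   # TCP ahead of shoulder along rod = .0313
x,y=.027,0
P3=rodpos(x,lift+.145); P2=P3+np.array([-.02,-.10,.02])
e=plan([(P1,q,10),(P2,tilt(PSI,TH),None),(P3,tilt(PSI,TH),None)]); print(P1,P2,P3,e[0])
E
```

```text
tip scope mm [27.6 19.6 28.7] F [-0.7  0.4 -2.2] t 23.9 rot [0.001 0.    0.   ]
[ 0.46949227  0.80446298 -0.47906777  2.09742074  2.35331843  0.4755466
 -0.71824093]
CALL 0,0,-0.75,0,0,0,0,0,-0.75,0,0,0,0,0,-0.75,0,0,0,0,0,-0.75,0,0,0,0,0,-0.75,0,0,0,0,0,-0.75,0,0,0,0,0,-0.75,0,0,0,0,0,-0.75,0,0,0,0,0,-0.75,0,0,0,0,0,-0.75,0,0,0
CALL -0.01,0.95,-0.2,-0.01,0.08,-0.02,-0.02,0.94,-0.21,-0.02,0.09,-0.02,-0.01,0.95,-0.2,-0.01,0.08,-0.02,-0.02,0.95,-0.2,-0.01,0.08,-0.02,-0.01,0.94,-0.2,-0.02,0.09,-0.02,-0.01,0.95,-0.19,-0.01,0.08,-0.02,-0.02,0.95,-0.2,-0.01,0.09,-0.02,-0.01,0.95,-0.2,-0.02,0.08,-0.02,-0.02,0.95,-0.19,-0.01,0.08,-0.02,-0.01,0.94,-0.2,-0.02,0.09,-0.02
CALL -0.02,0.95,-0.19,-0.01,0.08,-0.02,-0.01,0.95,-0.19,-0.01,0.08,-0.03,-0.02,0.95,-0.2,-0.02,0.09,-0.02,0.08,0.85,0.15,0,0,0,0.08,0.85,0.14,0,0,0,0.08,0.85,0.15,0,0,0,0.08,0.85,0.15,0,0,0,0.08,0.85,0.14,0,0,0,0.09,0.85,0.15,0,0,0,0,0,0,0,0,0
[ 0.5131353  -0.13800361  0.27553758] [0.54026018 0.10814974 0.32068028] [0.56026018 0.20814974 0.30068028] [0.56021317 0.20817733 0.30060228]
```

Request:
arm_command(targets=[0, 0, -0.75, 0, 0, 0, 0, 0, -0.75, 0, 0, 0, 0, 0, -0.75, 0, 0, 0, 0, 0, -0.75, 0, 0, 0, 0, 0, -0.75, 0, 0, 0, 0, 0, -0.75, 0, 0, 0, 0, 0, -0.75, 0, 0, 0, 0, 0, -0.75, 0, 0, 0, 0, 0, -0.75, 0, 0, 0, 0, 0, -0.75, 0, 0, 0])

```text
t: 24.9
eef_pos: [0.5127, -0.1378, 0.2761]
eef_rot: [0.105, 0.948, -0.033, 0.299]
force: [-0.3, -0.8, -1.8]
gripper_width: 0.0227
grip_force: 59.3
```

Request:
arm_command(targets=[-0.01, 0.95, -0.2, -0.01, 0.08, -0.02, -0.02, 0.94, -0.21, -0.02, 0.09, -0.02, -0.01, 0.95, -0.2, -0.01, 0.08, -0.02, -0.02, 0.95, -0.2, -0.01, 0.08, -0.02, -0.01, 0.94, -0.2, -0.02, 0.09, -0.02, -0.01, 0.95, -0.19, -0.01, 0.08, -0.02, -0.02, 0.95, -0.2, -0.01, 0.09, -0.02, -0.01, 0.95, -0.2, -0.02, 0.08, -0.02, -0.02, 0.95, -0.19, -0.01, 0.08, -0.02, -0.01, 0.94, -0.2, -0.02, 0.09, -0.02])

```text
t: 25.9
eef_pos: [0.5218, 0.0391, 0.2823]
eef_rot: [0.095, 0.954, -0.025, 0.283]
force: [0.0, 0.7, -0.7]
gripper_width: 0.0228
grip_force: 59.5
```

Request:
arm_command(targets=[-0.02, 0.95, -0.19, -0.01, 0.08, -0.02, -0.01, 0.95, -0.19, -0.01, 0.08, -0.03, -0.02, 0.95, -0.2, -0.02, 0.09, -0.02, 0.08, 0.85, 0.15, 0, 0, 0, 0.08, 0.85, 0.14, 0, 0, 0, 0.08, 0.85, 0.15, 0, 0, 0, 0.08, 0.85, 0.15, 0, 0, 0, 0.08, 0.85, 0.14, 0, 0, 0, 0.09, 0.85, 0.15, 0, 0, 0, 0, 0, 0, 0, 0, 0])

```text
t: 26.9
eef_pos: [0.5503, 0.1921, 0.2723]
eef_rot: [0.092, 0.956, -0.023, 0.278]
force: [0.1, 0.3, -1.7]
gripper_width: 0.0227
grip_force: 59.6
```

```bash
cat >> h.py <<'E'
def headnow():
    s=sensors.sense(); q=R.from_quat(s["eef_rot"]); d=s["eef_pos"]-H
    print("head mm x,y,z",np.round(1000*np.array([d@HX,d@G.as_matrix()[:,1],d@U]),1),"rot",np.round((G.inv()*q).as_rotvec(),3),"F",np.round(s["force"],1),"t",s["t"],"w",s["gripper_width"]); return s
E
python3 - <<'E'
from h import *
s=headnow(); q=R.from_quat(s["eef_rot"])
Y=G.as_matrix()[:,1]
plan([(rodpos(.027,.0313+.145)-Y*.001,G,2),(rodpos(.027,.0313+.06)-Y*.001,G,8)])
for n in("wrist","side","scene"): snap(n,f"pics/{n}9.png")
w,sd,c=[cv2.imread(f"pics/{n}9.png") for n in("wrist","side","scene")]
z=lambda i,x,y,w,h: cv2.resize(i[y:y+h,x:x+w],(400,300),interpolation=cv2.INTER_CUBIC)
cv2.imwrite("pics/v9.png",np.vstack([np.hstack([z(w,220,90,200,150),z(sd,220,240,120,90)]),np.hstack([z(c,330,110,120,90),z(c,255,290,120,90)])]))
E
```

```text
head mm x,y,z [  7.  -17.6 155. ] rot [-0.01  -0.042 -0.002] F [ 0.1  0.3 -1.7] t 26.9 w 0.022706723737991007
CALL -0.52,0.42,-0.51,0.06,0.26,0.01,-0.51,0.42,-0.52,0.06,0.26,0.01,0,0,0.53,0,0,0,0,0,0.53,0,0,0,0,0,0.54,0,0,0,0,0,0.53,0,0,0,0,0,0.53,0,0,0,0,0,0.53,0,0,0,0,0,0.53,0,0,0,0,0,0.53,0,0,0
```

View pics/v9.png

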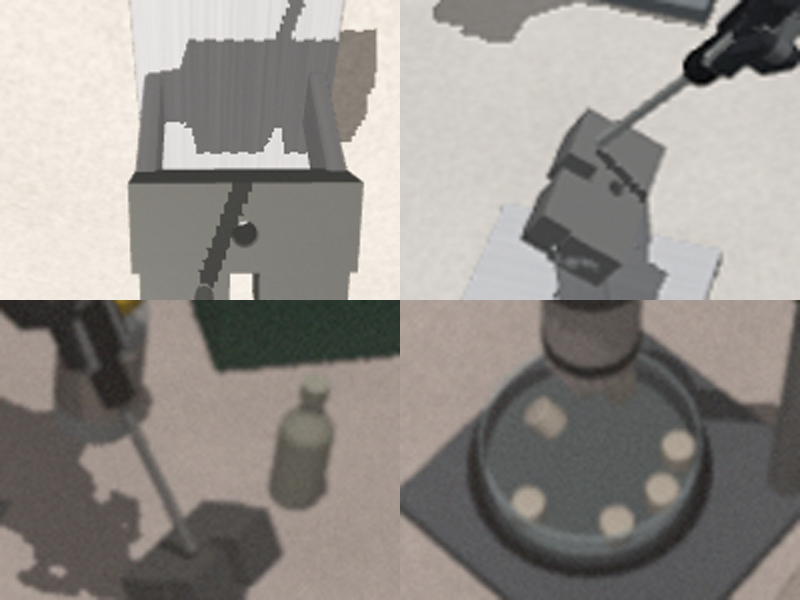

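The wrist tile shows the bore at (245,232) and the tip at (205,290), about 4 mm above the block face and short of the commanded pose, because some rows were speed-limited. The dish tile shows beads all inside the rim, some hidden by the tube. I'll raise, realign slowly, and then check.

```bash
python3 - <<'E'
from h import *
s=headnow(); q=R.from_quat(s["eef_rot"]); Y=G.as_matrix()[:,1]; print(s["joint_pos"])
plan([(s["eef_pos"]-q.as_matrix()[:,2]*.022,q,3),(rodpos(.027,.0313+.145)-Y*.001,G,7)])
E
```

```text
head mm x,y,z [  7.8 -20.7 155.4] rot [-0.007 -0.042  0.001] F [-0.2  0.5 -0.5] t 27.05 w 0.022612525358341556
[-0.62195308  0.53400018  0.05882745  1.94491081  1.00225085  0.41694028
 -0.08476004]
CALL 0,0,-0.37,0,0,0,0,0,-0.36,0,0,0,0,0,-0.37,0,0,0,-0.14,0.14,0.01,0.01,0.08,0,-0.15,0.14,0.02,0.02,0.07,0,-0.14,0.15,0.01,0.01,0.08,0,-0.14,0.14,0.01,0.01,0.07,0,-0.15,0.14,0.01,0.01,0.08,-0.01,-0.14,0.14,0.01,0.02,0.07,0,-0.14,0.14,0.01,0.01,0.08,0
```

Request:
arm_command(targets=[0, 0, -0.37, 0, 0, 0, 0, 0, -0.36, 0, 0, 0, 0, 0, -0.37, 0, 0, 0, -0.14, 0.14, 0.01, 0.01, 0.08, 0, -0.15, 0.14, 0.02, 0.02, 0.07, 0, -0.14, 0.15, 0.01, 0.01, 0.08, 0, -0.14, 0.14, 0.01, 0.01, 0.07, 0, -0.15, 0.14, 0.01, 0.01, 0.08, -0.01, -0.14, 0.14, 0.01, 0.02, 0.07, 0, -0.14, 0.14, 0.01, 0.01, 0.08, 0])

```text
t: 28.05
eef_pos: [0.5602, 0.2075, 0.3008]
eef_rot: [0.094, 0.961, -0.025, 0.257]
force: [0.3, -0.7, -1.9]
gripper_width: 0.0222
grip_force: 59.5
```

```bash
python3 - <<'E'
from h import *
headnow(); import time
s=headnow(); Y=G.as_matrix()[:,1]; print(s["joint_pos"],s["joint_velocities"])
plan([(rodpos(.027,.0313+.145)-Y*.001,G,4),(rodpos(.027,.0313+.115)-Y*.001,G,6)])
E
```

```text
head mm x,y,z [ 27.1  -0.6 176.4] rot [-0.     0.001 -0.   ] F [ 0.3 -0.7 -1.9] t 28.05 w 0.022230150095519326
head mm x,y,z [ 27.1  -0.6 176.4] rot [-0.     0.001 -0.   ] F [ 0.3 -0.7 -1.9] t 28.05 w 0.022230150095519326
[-0.53814744  0.51914371 -0.09220719  1.79616287  0.79627468  0.59685975
  0.14620097] [ 0.0983191   0.04606714 -0.13750753 -0.20870748 -0.18814766  0.17556777
  0.22991267]
CALL 0,0,0,0,0,0,0,-0.01,0,0,0,0,0,0,0,0,-0.01,0,0,-0.01,0,0.01,0,0,0,0,0.25,0,0,0,0,0,0.25,0,0,0,0,0,0.25,0,0,0,0,0,0.25,0,0,0,0,0,0.25,0,0,0,0,0,0.25,0,0,0
```

Request:
arm_command(targets=[0, 0, 0.1, 0, 0, 0, 0, -0.01, 0.15, 0, 0, 0, 0, 0, 0.15, 0, -0.01, 0, 0, -0.01, 0.15, 0, 0, 0, 0, 0, 0.15, 0, 0, 0, 0, 0, 0.15, 0, 0, 0, 0, 0, 0.15, 0, 0, 0, 0, 0, 0.15, 0, 0, 0, 0, 0, 0.15, 0, 0, 0, 0, 0, 0.15, 0, 0, 0])

```text
t: 29.05
eef_pos: [0.5742, 0.2042, 0.2754]
eef_rot: [0.094, 0.961, -0.025, 0.258]
force: [-0.1, -0.8, -0.5]
gripper_width: 0.0226
grip_force: 59.6
```

```bash
python3 - <<'E'
from h import *
s=headnow()
for n in("wrist","side","scene"): snap(n,f"pics/{n}10.png")
w,sd,c=[cv2.imread(f"pics/{n}10.png") for n in("wrist","side","scene")]
z=lambda i,x,y,w,h: cv2.resize(np.clip(i[y:y+h,x:x+w]*1.4,0,255).astype(np.uint8),(400,300),interpolation=cv2.INTER_CUBIC)
cv2.imwrite("pics/v10.png",np.vstack([np.hstack([z(w,220,130,200,150),z(sd,240,250,100,75)]),np.hstack([z(c,340,120,100,75),z(sd,250,175,100,75)])]))
E
```

```text
head mm x,y,z [ 26.9  -1.2 147.2] rot [-0.001 -0.001 -0.   ] F [-0.1 -0.8 -0.5] t 29.05 w 0.02257803524538776
```

View pics/v10.png

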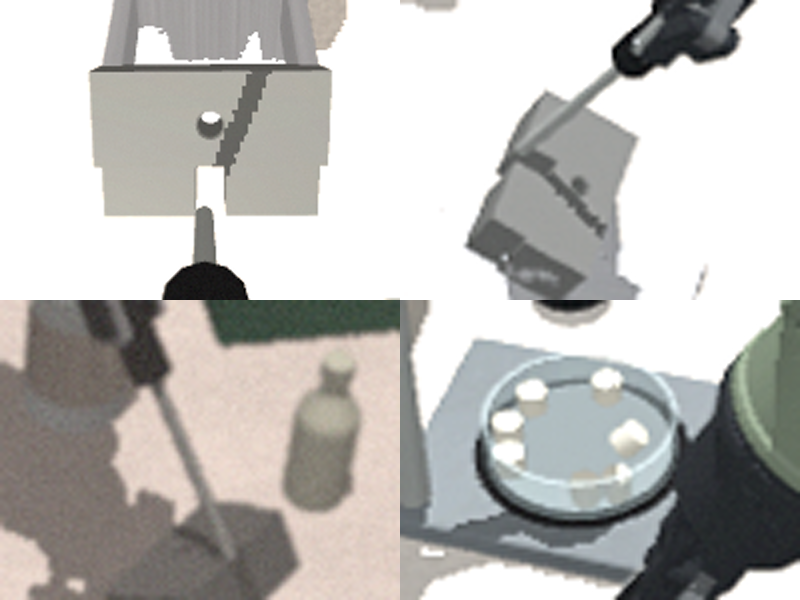

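All seven beads are in the dish (side tile). The wrist tile shows the notch spanning x 196–225 and the tip at (204,207), slightly left of centre and outward, so I'll compute the tip's offset before inserting.

```bash
python3 - <<'E'
from h import *
np.set_printoptions(precision=4,suppress=True)
w,sd,sc=[load(f"pics/{n}10.npz") for n in("wrist","side","scene")]
s=headnow(); q=R.from_quat(s["eef_rot"]); tip=s["eef_pos"]+q.as_matrix()[:,2]*L; Y=G.as_matrix()[:,1]
hd=lambda p:np.round(1000*np.array([(p-H)@HX,(p-H)@Y,(p-H)@U]),1)
print("pred tip px",[proj(c,tip) for c in(w,sd,sc)],"pred",hd(tip))
print("shoulder px w",proj(w,tip+.12*U))
nc=[H+HX*x+Y*y for x,y in((.018,-.0065),(.018,.0065),(.04,-.0065),(.04,.0065),(0,0),(.04,-.0465),(.04,.0465))]
print("notch px tile",(proj(w,nc)-[220,130])*2)
for a,u,b,v in((w,(322,232.5),sd,(269.2,287.5)),(w,(322,232.5),sc,(397.5,183.7)),(sc,(397.5,183.7),sd,(269.2,287.5))):
    p,e=tri(a,u,b,v); print(hd(p),e)
# rod direction across the wrist image: dark-vs-white edges along shaft rows
f=w["frame"].astype(int).mean(2)
for r in(236,242,248,254): 
    xs=np.where(f[r,300:345]<200)[0]+300; print(r,xs.min(),xs.max())
E
```

```text
head mm x,y,z [ 26.9  -1.1 147.3] rot [-0.001 -0.001 -0.   ] F [-0.3  0.  -1.4] t 29.2 w 0.02265786486759646
pred tip px [array([[323.7114, 222.266 ]]), array([[274.5283, 290.6047]]), array([[394.3642, 184.6153]])] pred [27. -1. -4.]
shoulder px w [[324.46   275.5731]]
notch px tile [[194.613  166.3215]
 [225.1535 166.3039]
 [194.8599 215.8996]
 [224.7684 215.8814]
 [209.941  124.1854]
 [102.9009 215.9578]
 [316.7061 215.8273]]
[38.8 -3.4 -8.7] 0.0029964407441888763
[36.3 -1.5 -1.2] 0.002740677264332003
[39.8 -0.6 -1. ] 0.00387422462014994
236 300 344
242 317 326
248 317 327
254 316 327
```

Request:
arm_command(targets=[0, 0.04, 0, 0, 0, 0, 0, 0.04, 0, 0, 0, 0, 0, 0, 0, 0, 0.2, 0, 0, 0, 0, 0, 0.2, 0, 0, 0, 0, 0, 0.2, 0, 0, 0, 0, 0, 0.2, 0, 0, 0, 0, 0, 0, 0, 0, 0, 0, 0, 0, 0, 0, 0, 0, 0, 0, 0, 0, 0, 0, 0, 0, 0])

```text
t: 30.2
eef_pos: [0.5743, 0.2059, 0.2756]
eef_rot: [0.094, 0.969, -0.022, 0.227]
force: [0.4, 0.5, -1.0]
gripper_width: 0.0225
grip_force: 59.5
```

```bash
python3 - <<'E'
from h import *
np.set_printoptions(precision=4,suppress=True,linewidth=200)
s=headnow(); q=R.from_quat(s["eef_rot"]); Y=G.as_matrix()[:,1]
w=snap("wrist","pics/wrist11.png"); snap("side","pics/side11.png")
g0=s["eef_pos"]-q.as_matrix()[:,2]*.0187
tip=g0-U*.170
nc=[H+HX*x+Y*y for x,y in((.018,-.0065),(.018,.0065),(.04,-.0065),(.04,.0065))]
print("grasp-parallel pred tip px",proj(w,tip),"notch px",proj(w,nc))
f=w["frame"].astype(int).mean(2).astype(int)
for r in range(208,262,3): print(r,f[r,308:342])
E
```

```text
head mm x,y,z [ 26.8   0.5 147.5] rot [-0.001  0.063 -0.001] F [ 0.4  0.5 -1. ] t 30.2 w 0.02252705916078655
grasp-parallel pred tip px [[323.4803 234.2896]] notch px [[315.4093 223.8819]
 [330.5123 223.8771]
 [315.5328 248.6341]
 [330.3907 248.6291]]
208 [127 127 127 127 127 127 128 126 126 127  91  78  66  62  61  61  61  62  75  94  72  72  72  72  74  73  72  71  72  80  84  82 125 126]
211 [127 126 126 126 128 127 127 127 126 126 127 125 126 126 126 125 126 126 124 126  77  72  71  73  73  71  73  73  71 122 126 126 126 126]
214 [127 124 125 126 126 126 127 125 127 126 125 125 126 126 127 126 126 125  76  72  71  71  73  72  73  71  72  82  82 123 125 125 124 126]
217 [126 127 126 126 127 125 125 125 125 126 125 126 125 126 126 124 125 126  77  72  71  73  72  72  72  73  73 123 127 125 127 126 127 126]
220 [127 126 127 126 126 126 126 127 126 127 127 128 127 127 125  86  72  72  73  71  71  72  72  70  69  82 123 126 124 126 126 125 125 127]
223 [126 127 127 127 127 126 127 125 129 138 136 138 138  97  91  92  93  91  90  91  89  90  73  71  72 123 125 126 126 126 126 126 125 1
[... 1007 characters left out ...]
128 130 129 128 129 129 128 198  95  81  82  83  84  83  83  82  81  79 159 235 239 216 136 126 128 128 128 128 127 125 126 126 125]
250 [232 233 236 237 236 234 234 236 214  96  82  83  83  82  82  82  83  81  79 122 236 240 240 239 237 236 237 238 236 236 236 237 239 240]
253 [235 236 235 236 233 230 232 234 176  91  81  84  83  83  82  82  81  81  81  80 231 235 236 237 237 235 237 237 236 239 241 240 240 237]
256 [233 233 235 236 235 234 233 232 167  89  82  81  84  84  83  82  82  80  80  79 221 233 234 233 234 234 236 236 236 234 234 235 233 233]
259 [233 234 235 233 230 233 233 233 135  84  83  84  84  84  81  81  82  81  80  80 194 233 236 237 234 231 231 231 230 232 236 238 236 234]
```

```bash
python3 - <<'E'
from h import *
s=headnow(); q=R.from_quat(s["eef_rot"]); Y=G.as_matrix()[:,1]; p=s["eef_pos"]
plan([(p+Y*.0013,q,2),(p+Y*.0013-U*.085,q,8)])
E
```

```text
head mm x,y,z [ 26.8   0.5 147.5] rot [-0.001  0.063 -0.001] F [-0.1 -0.5 -1.1] t 30.3 w 0.02254406221956968
CALL 0,0.03,0,0,0,0,0,0.03,0,0,0,0,-0.03,0,0.53,0,0,0,-0.04,0,0.53,0,0,0,-0.03,0,0.53,0,0,0,-0.03,0,0.53,0,0,0,-0.04,0,0.53,0,0,0,-0.03,0,0.53,0,0,0,-0.03,0,0.53,0,0,0,-0.04,0,0.53,0,0,0
```

Request:
arm_command(targets=[0, 0.03, 0, 0, 0, 0, 0, 0.03, 0, 0, 0, 0, -0.03, 0, 0.53, 0, 0, 0, -0.04, 0, 0.53, 0, 0, 0, -0.03, 0, 0.53, 0, 0, 0, -0.03, 0, 0.53, 0, 0, 0, -0.04, 0, 0.53, 0, 0, 0, -0.03, 0, 0.53, 0, 0, 0, -0.03, 0, 0.53, 0, 0, 0, -0.04, 0, 0.53, 0, 0, 0])

```text
t: 31.3
eef_pos: [0.6168, 0.1987, 0.2013]
eef_rot: [0.095, 0.969, -0.022, 0.227]
force: [0.1, -0.2, -1.1]
gripper_width: 0.0231
grip_force: 59.5
```

```bash
python3 - <<'E'
from h import *
s=headnow(); q=R.from_quat(s["eef_rot"]); p=s["eef_pos"]
plan([(p-U*.024,q,6),(p-U*.030,q,4)])
E
```

```text
head mm x,y,z [26.9  1.6 61.6] rot [-0.001  0.063 -0.   ] F [ 0.1 -0.2 -1.1] t 31.3 w 0.023053261779717397
CALL -0.01,0,0.2,0,0,0,-0.02,0,0.2,0,0,0,-0.01,0,0.2,0,0,0,-0.01,0,0.2,0,0,0,-0.01,0,0.2,0,0,0,-0.02,0,0.2,0,0,0,0,0,0.07,0,0,0,-0.01,0,0.08,0,0,0,0,0,0.07,0,0,0,0,0,0.08,0,0,0
```

Request:
arm_command(targets=[-0.01, 0, 0.2, 0, 0, 0, -0.02, 0, 0.2, 0, 0, 0, -0.01, 0, 0.2, 0, 0, 0, -0.01, 0, 0.2, 0, 0, 0, -0.01, 0, 0.2, 0, 0, 0, -0.02, 0, 0.2, 0, 0, 0, -0.01, 0, 0.15, 0, 0, 0, 0, 0, 0, 0, 0, 0, 0, 0, 0, 0, 0, 0, 0, 0, 0, 0, 0, 0])

```text
t: 32.3
eef_pos: [0.6297, 0.1962, 0.1789]
eef_rot: [0.095, 0.969, -0.022, 0.227]
force: [0.8, 0.1, -1.6]
gripper_width: 0.0227
grip_force: 59.5
```

```bash
python3 - <<'E'
from h import *
s=headnow(); q=R.from_quat(s["eef_rot"]); p=s["eef_pos"]
plan([(p-HX*.005,q,10)])
E
```

```text
head mm x,y,z [27.1  1.8 35.6] rot [-0.001  0.063 -0.   ] F [ 0.8  0.1 -1.6] t 32.3 w 0.022707043368432427
CALL 0.02,0,0,0,0,0,0.03,0,0,0,0,0,0.02,0,0,0,0,0,0.03,0,0.01,0,0,0,0.02,0,0,0,0,0,0.03,0,0,0,0,0,0.02,0,0,0,0,0,0.03,0,0,0,0,0,0.02,0,0,0,0,0,0.03,0,0.01,0,0,0
```

Request:
arm_command(targets=[0.03, 0, 0, 0, 0, 0, 0.03, 0, 0, 0, 0, 0, 0.03, 0, 0, 0, 0, 0, 0.03, 0, 0, 0, 0, 0, 0.03, 0, 0.01, 0, 0, 0, 0.03, 0, 0, 0, 0, 0, 0.03, 0, 0, 0, 0, 0, 0.03, 0, 0, 0, 0, 0, 0.03, 0, 0, 0, 0, 0, 0, 0, 0.01, 0, 0, 0])

```text
t: 33.3
eef_pos: [0.6251, 0.1971, 0.1759]
eef_rot: [0.095, 0.969, -0.022, 0.227]
force: [0.8, 1.0, -0.8]
gripper_width: 0.0224
grip_force: 59.5
```

```bash
python3 -c "
from h import *
headnow()"
```

```text
head mm x,y,z [21.6  1.7 35.4] rot [-0.001  0.063 -0.   ] F [ 0.8  1.  -0.8] t 33.3 w 0.0224306771911068
```

Request:
arm_command(targets=[0.03, 0, 0, 0, 0, 0, 0.03, 0, 0, 0, 0, 0, 0.03, 0, 0, 0, 0, 0, 0.03, 0, 0, 0, 0, 0, 0.03, 0, 0, 0, 0, 0, 0, 0, 0, 0, 0, 0, 0, 0, 0, 0, 0, 0, 0, 0, 0, 0, 0, 0, 0, 0, 0, 0, 0, 0, 0, 0, 0, 0, 0, 0])

```text
t: 34.3
eef_pos: [0.6236, 0.1973, 0.1753]
eef_rot: [0.095, 0.969, -0.022, 0.228]
force: [9.5, -1.6, 0.4]
gripper_width: 0.0224
grip_force: 59.4
```

```bash
python3 -c "
from h import *
headnow(); snap('side','pics/side12.png')"
```

```text
head mm x,y,z [19.9  1.6 35.6] rot [-0.001  0.061  0.   ] F [ 9.5 -1.6  0.4] t 34.3 w 0.022426299575394035
```

Request:
arm_command(targets=[-0.03, 0, 0, 0, 0, 0, 0, 0, 0.05, 0, 0, 0, 0, 0, 0.05, 0, 0, 0, 0, 0, 0.05, 0, 0, 0, 0, 0, 0.04, 0, 0, 0, 0, 0, 0.04, 0, 0, 0, 0, 0, 0, 0, 0, 0, 0, 0, 0, 0, 0, 0, 0, 0, 0, 0, 0, 0, 0, 0, 0, 0, 0, 0])

```text
t: 35.35
eef_pos: [0.6259, 0.197, 0.1717]
eef_rot: [0.095, 0.969, -0.022, 0.228]
force: [5.0, 0.6, 6.5]
gripper_width: 0.0226
grip_force: 60.3
```

```bash
python3 -c "
from h import *
s=headnow(); print('F along HX,U',s['force']@HX,s['force']@U)"
```

```text
head mm x,y,z [20.2  1.8 31.3] rot [-0.001  0.061  0.   ] F [5.  0.6 6.5] t 35.35 w 0.022630636909473374
F along HX,U 7.388647003506664 3.1926218239588215
```

Request:
arm_command(targets=[-0.04, 0, 0, 0, 0, 0, -0.04, 0, 0, 0, 0, 0, 0, 0, 0, 0, 0, 0, 0, 0, 0, 0, 0, 0, 0, 0, 0, 0, 0, 0, 0, 0, 0, 0, 0, 0, 0, 0, 0, 0, 0, 0, 0, 0, 0, 0, 0, 0, 0, 0, 0, 0, 0, 0, 0, 0, 0, 0, 0, 0])

```text
t: 36.35
eef_pos: [0.6266, 0.197, 0.1719]
eef_rot: [0.095, 0.969, -0.022, 0.227]
force: [-1.1, -0.3, 7.2]
gripper_width: 0.0227
grip_force: 60.3
```

Request:
arm_command(targets=[0, 0, 0, 0, 0, 0, 0, 0, 0, 0, 0, 0, 0, 0, 0, 0, 0, 0, 0, 0, 0, 0, 0, 0, 0, 0, 0, 0, 0, 0, 0, 0, 0, 0, 0, 0, 0, 0, 0, 0, 0, 0, 0, 0, 0, 0, 0, 0, 0, 0, 0, 0, 0, 0, 0, 0, 0, 0, 0, 0], gripper=1)

```text
t: 37.35
eef_pos: [0.6264, 0.1968, 0.1715]
eef_rot: [0.095, 0.969, -0.022, 0.227]
force: [-0.2, 0.7, 0.2]
gripper_width: 0.0854
grip_force: 0.0
```

```bash
python3 - <<'E'
from h import *
s=headnow(); q=R.from_quat(s["eef_rot"]); p=s["eef_pos"]
w=snap('wrist','pics/wrist13.png')
plan([(p+U*.15+HX*.004,q,10)])
E
```

```text
head mm x,y,z [20.5  1.7 30.8] rot [-0.001  0.063 -0.   ] F [-0.2  0.7  0.2] t 37.35 w 0.08544914729021369
CALL 0.03,0,-0.75,0,0,0,0.02,0,-0.75,0,0,0,0.03,0,-0.75,0,0,0,0.03,0,-0.75,0,0,0,0.03,0,-0.75,0,0,0,0.02,0,-0.75,0,0,0,0.03,0,-0.75,0,0,0,0.03,0,-0.75,0,0,0,0.03,0.01,-0.75,0,0,0,0.02,0,-0.75,0,0,0
```

Request:
arm_command(targets=[0.03, 0, -0.3, 0, 0, 0, 0.02, 0, -0.5, 0, 0, 0, 0.03, 0, -0.75, 0, 0, 0, 0.03, 0, -0.75, 0, 0, 0, 0.03, 0, -0.75, 0, 0, 0, 0.02, 0, -0.75, 0, 0, 0, 0.03, 0, -0.75, 0, 0, 0, 0.03, 0, -0.75, 0, 0, 0, 0.03, 0, -0.75, 0, 0, 0, 0.02, 0, -0.75, 0, 0, 0])

```text
t: 38.4
eef_pos: [0.5617, 0.2095, 0.292]
eef_rot: [0.094, 0.969, -0.022, 0.227]
force: [0.1, 0.3, -0.1]
gripper_width: 0.0852
grip_force: 0.0
```

```bash
python3 - <<'E'
from h import *
headnow()
for n in("wrist","side","scene"): snap(n,f"pics/{n}14.png")
w,sd,c=[cv2.imread(f"pics/{n}14.png") for n in("wrist","side","scene")]
W,SD,SC=[load(f"pics/{n}14.npz") for n in("wrist","side","scene")]
P=[H+HX*.022,H+HX*.022+U*.08]
for C in(W,SD,SC): print("pred shoulder/top px",np.round(proj(C,P),1))
z=lambda i,x,y,w,h: cv2.resize(np.clip(i[y:y+h,x:x+w]*1.4,0,255).astype(np.uint8),(400,300),interpolation=cv2.INTER_CUBIC)
cv2.imwrite("pics/v14.png",np.vstack([np.hstack([z(w,220,130,200,150),z(sd,240,250,100,75)]),np.hstack([z(c,340,120,100,75),z(sd,250,175,100,75)])]))
E
```

```text
head mm x,y,z [ 23.7   1.6 168.2] rot [-0.001  0.063 -0.   ] F [ 0.1  0.3 -0.1] t 38.4 w 0.0851741677071665
pred shoulder/top px [[321.8 227.4]
 [321.5 249.3]]
pred shoulder/top px [[277.  291.3]
 [292.7 275.1]]
pred shoulder/top px [[392.5 182.7]
 [381.5 152.8]]
```

View pics/v14.png

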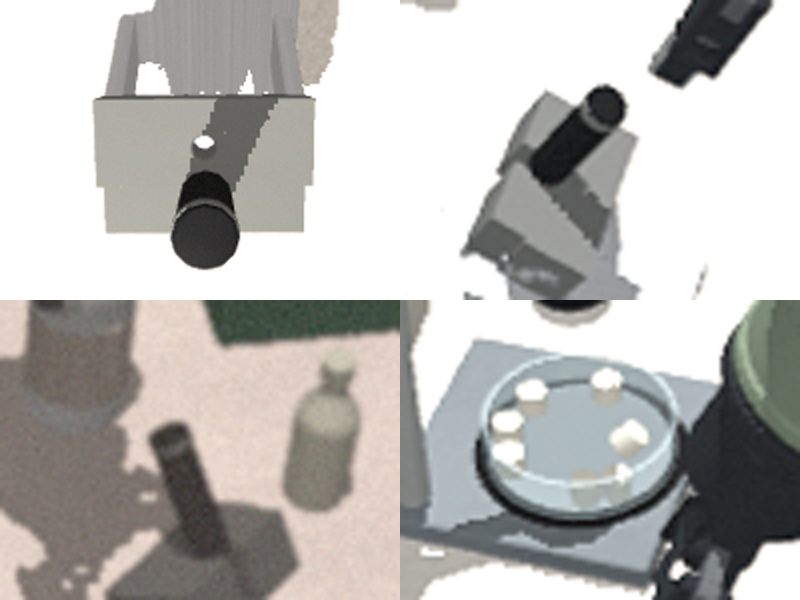

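The rod sits in the notch, with its top at wrist (322,247) against a predicted (321.5,249), and the bore is empty. All seven beads are in the dish and the robot touches nothing, so I'm handing in.

```bash
python3 -c "
from bench import robot
print(robot.sign_off())"
```

```text
the job is handed in; nothing more can be done
None
```

I drew the rod, stirred just over two anticlockwise turns about 34 mm out with the tip about 4 mm above the dish floor, and parked the rod seated in the open notch; all seven beads are in the dish (one looks tipped over), and I handed in at about 38 s.

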